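# Set up the vision station and shoot the finger blanks

## Robot

A 6-joint arm with a two-finger parallel gripper is mounted at the origin on the work surface. World frame = base frame: x ahead of the robot, y to its left, z up, the work surface at z = 0. Lengths are in m, angles in degrees, forces in N, time in s.
With the tool pointing down it reaches from about 0.4 to 0.825 m from the base axis. Payload 7 kg.
Tool frame: the origin (TCP) lies at the very end of the fingers, on their centre line; the grasp point (between the pads) lies 19 mm behind it (ctrl.grip_point_offset is the distance from the TCP to the grasp point, in m); x points along the fingers, z is the direction in which the jaws open and shut, and the axes are right-handed (so a half turn about x gives the same grasp; the last joint's range is limited). The gripper opens to 88 mm and grips with 3 to 60 N. Pads are 19 mm wide; open, the fingers measure 130 mm over their backs; the gripper's body (78 mm by 193 mm) begins 47 mm behind the grasp point.
Start: joints at [16.507, 20.546, 0.682, 0, -70.136, -16.507], TCP at [0.675, -0, 0.227] pointing down, gripper open.
Joint ranges: [-176.03, 176.03], [-82.01, 121.73], [-58.28, 71.71], [-173.87, 95.51], [-174.79, -0.11], [-173.66, 173.66]. Speed limits (degrees/s): [136.94, 136.94, 172.46, 180, 180, 180].

## Interface

Orientations are given as [roll, pitch, yaw] about the fixed x, y, z axes, in that order (R = Rz(yaw) Ry(pitch) Rx(roll)).
In Python, from plant import get_obs, snapshot, calibration, close_job, ctrl gives the robot as it stands.
- The arm moves only by the tool move_arm, never from a script. Its argument "commands" is a list that holds one entry, the list of rows, each a list of 4 numbers: the shift along the tool's x, y, z in cm, then the turn about the tool's x in rad. In form: [[[dx, dy, dz, spin], ...]]. A call has 1 to 8 rows; each row shifts and turns the commanded pose from where the row before left it, along the tool's axes as they then stand; what a row does not reach is not made up. A row lasts 1/10 s, in which the tool goes at most 50 mm and 8.59 degrees, less where a joint would pass 70% of its speed; a pose out of reach is approached as far as the arm can. A call with a gripper value outside its range is refused whole. "jaw" is the finger opening in cm, from 0 to 8.76, set as the call begins (left out, the last holds). The fingers move at their own pace and stop on an object; the grip force is fixed at half the most. Time passes only in rows, so rows that do not move let the fingers close. It gives the time, the measured TCP pose, the force and the opening at its end, in the units of the state.
- get_obs(): the state, without advancing time (a new reading comes with each control period).
- snapshot(name): name is "scene" or "side" or "wrist"; returns (picture, depth): 400x640x3 uint8, red, green, blue; 400x640 float32, m along the optical axis (not along the pixel's ray), 0 where there is no reading.
- calibration(name): a dict with "mtx" (3x3 intrinsics, pixels), "T" (4x4, takes a point from camera to world coordinates); the wrist camera has in their place "tool_from_camera" (4x4, takes a point from camera to tool coordinates, whose origin is the TCP and whose axes are the tool frame's). Camera axes: x right, y up, looking along -z (the intrinsics and any distortion apply to the point x, -y, -z); pixel columns grow to the right and rows downward; lengths in m; the calibration is good to about 2 mm. A picture is of the moment at which its call begins: read the wrist's pose just before it. calibration takes no time and is no camera call.
- close_job(): hands the job in, once; it reports no verdict.
The state is a dict: "clock": time; "joint_pos": joint angles; "qvel": joint speeds; "tau": joint torques, N m; "tool_pos": TCP position; "orientation": TCP orientation; "force": force on the tool from outside, world axes, zero at the start; "moment": the same for the moment, N m; "opening": finger opening in m.
Only numpy, scipy, OpenCV 4.12 (cv2) and the standard library are available. Lean on these libraries where they do the work, as an engineer would, in place of code of your own. Each camera call takes 0.05 s, during which the arm holds its last target. There are 200 camera calls.

## Task

Set up the inspection station: pull the camera mast and the light mast up by their head blocks until each lock button clicks out, and lay every finger blank lying on the bench flat in a nest of its own on the locating plate, thick foot towards the end pin, pushed fully home against the end pin and both side pins. With all of that in place, press the trigger button down fully to take the picture, and leave the masts locked, the blanks home and the other things on the bench where they are.

Things in the scene. Friction and masses are not known exactly. Their poses are not given: they have to be found in the camera images.
- cam_mast_base: camera mast, fixed on the bench: a black 40 mm square tube, 145 mm tall, on an 80 mm square foot; an aluminium inner tube with a grey head block slides straight up out of it. Origin on the bench under the tube's axis, z up. The lock window is 120 mm up on the tube's +x side.
- cam_mast_grip (a point): centre of the camera mast's grey head block (36 x 36 mm, 45 mm tall, free on top and on its +y and -y sides), 172 mm above the bench with the mast fully down. It carries a small grey camera on its -x side, reaching 85 mm from the mast's axis. z is up.
- cam_mast (a joint): how far the camera mast is drawn out (m): 0 fully down, 0.090 where the lock button clicks out, end stop at 0.091. It moves stiffly (about 6 N to lift) and stays where it is left.
- cam_lock (a joint): sprung steel lock button of the camera mast (m): 0 while hidden in the tube; when the mast is drawn out fully it springs out through the window to 0.011, stands 4 mm proud and holds the mast from moving either way.
- light_mast_base: light mast, fixed on the bench: a black 40 mm square tube, 145 mm tall, on an 80 mm square foot; an aluminium inner tube with a grey head block slides straight up out of it. Origin on the bench under the tube's axis, z up. The lock window is 120 mm up on the tube's +x side.
- light_mast_grip (a point): centre of the light mast's grey head block (36 x 36 mm, 45 mm tall, free on top and on its +y and -y sides), 172 mm above the bench with the mast fully down. It carries a bar light 115 mm wide on its -x side, reaching 60 mm from the mast's axis. z is up.
- light_mast (a joint): how far the light mast is drawn out (m): 0 fully down, 0.090 where the lock button clicks out, end stop at 0.091. It moves stiffly (about 6 N to lift) and stays where it is left.
- light_lock (a joint): sprung steel lock button of the light mast (m): 0 while hidden in the tube; when the mast is drawn out fully it springs out through the window to 0.011, stands 4 mm proud and holds the mast from moving either way.
- fixture: aluminium locating plate, fixed, 160 mm (x) by 250 mm (y), 12 mm thick, with three nests 80 mm apart along y, each with one end pin at its +x end and two side pins on its +y side. Steel pins 10 mm thick, 12 mm tall above the plate. Origin at the centre of its underside.
- nest1 (a point): nest 1 of the plate: where the centre of a blank's foot is when the blank is fully home, 25 mm above the bench. x points along the nest to the end pin, z up. End pin: near face at x = +35 mm, y = 0. Side pins: faces at y = +16 mm, centres at x = +20 and -65 mm. Open towards -x and -y.
- nest2 (a point): nest 2 of the plate: where the centre of a blank's foot is when the blank is fully home, 25 mm above the bench. x points along the nest to the end pin, z up. End pin: near face at x = +35 mm, y = 0. Side pins: faces at y = +16 mm, centres at x = +20 and -65 mm. Open towards -x and -y.
- nest3 (a point): nest 3 of the plate: where the centre of a blank's foot is when the blank is fully home, 25 mm above the bench. x points along the nest to the end pin, z up. End pin: near face at x = +35 mm, y = 0. Side pins: faces at y = +16 mm, centres at x = +20 and -65 mm. Open towards -x and -y.
- blank1_foot (a point): aluminium gripper-finger blank, 0.14 to 0.28 kg, 115 mm long, 32 mm wide: a thick foot 70 mm long, 26 mm high, and a thin tongue 45 mm long, 14 mm high, undersides flush. The point is the centre of the foot (13 mm up); x points to the foot's end face at x = +35 mm; the tongue's tip is at x = -80 mm; z up. May be absent.
- blank2_foot (a point): aluminium gripper-finger blank, 0.14 to 0.28 kg, 115 mm long, 32 mm wide: a thick foot 70 mm long, 26 mm high, and a thin tongue 45 mm long, 14 mm high, undersides flush. The point is the centre of the foot (13 mm up); x points to the foot's end face at x = +35 mm; the tongue's tip is at x = -80 mm; z up. May be absent.
- blank3_foot (a point): aluminium gripper-finger blank, 0.14 to 0.28 kg, 115 mm long, 32 mm wide: a thick foot 70 mm long, 26 mm high, and a thin tongue 45 mm long, 14 mm high, undersides flush. The point is the centre of the foot (13 mm up); x points to the foot's end face at x = +35 mm; the tongue's tip is at x = -80 mm; z up. May be absent.
- trigger_top (a point): centre of the top of the trigger push-button, a black plunger 32 mm across, 58 mm above the bench as it stands, on a fixed grey box 80 x 70 mm, 40 mm high.
- trigger (a joint): trigger button travel (m): 0 up, 0.006 fully down (5 N); it springs back.
- mug: bystander: white mug, 80 mm wide, 95 mm tall; origin under its middle. Stays where it is.
- cleaner: bystander: white bottle, 64 mm wide, 150 mm tall; origin under its middle. Stays where it is.
- tape: bystander: roll of tape lying flat, 96 mm wide, 24 mm high; origin under its middle. Stays where it is.
- driver: bystander: screwdriver, 200 mm long; origin under its middle. Stays where it is.
- caliper: bystander: steel caliper, 180 mm long; origin under its middle. Stays where it is.

How it is judged:
By the outcome, as a careful person would: the job done as asked, in the order asked, and still so for the second after the job is handed in, with the robot touching nothing.
Of blank1, blank2, blank3 only 2 to 3 are there at a start; the rules pass over those that are not, and their reading is None.
At some moment in a run one of blank1, blank2, blank3 may be knocked a few centimetres aside while the robot is not near it.
Once in a run the grip may slacken for a moment while it holds something.
It also fails if it takes over 210 s, if anything falls off the work surface, if the arm or the gripper's body presses on something with over 40 N, if the wrist force passes 120 N, or if a joint passes its speed limit or range.

## Working session

There is one attempt and no reset: what is moved stays moved. The work goes in short steps, Python scripts to look and compute and a tool call to move; the robot and the scene stay as the last step left them, time stands still between calls to the robot, and variables do not carry over. Pictures are saved under pics/ and viewed, about 12 in all and at most 16, crops included, and the job is handed in when it is done.

Besides the shell and the picture viewer there is one more tool, called after "Call:" by a JSON object that holds its "fn" and its "kwargs", one argument or row to a line. move_arm: Moves the arm, as the interface text tells. Its arguments: {"type":"object","properties":{"commands":{"type":"array"},"jaw":{"type":"number"}},"required":["commands"]}

```bash
ls; mkdir -p pics; cat > h.py <<'E'
import numpy as np, cv2
from scipy.spatial.transform import Rotation as R
from plant import get_obs, snapshot, calibration, close_job, ctrl
def Ttool(o):
    T=np.eye(4);T[:3,:3]=R.from_euler('xyz',o['orientation'],degrees=True).as_matrix();T[:3,3]=o['tool_pos'];return T
def shot(name):
    o=get_obs();p,d=snapshot(name);c=calibration(name)
    T=c['T'] if 'T' in c else Ttool(o)@np.array(c['tool_from_camera'])
    return p,d,np.array(c['mtx']),np.array(T)
def world(d,K,T):
    v,u=np.mgrid[0:d.shape[0],0:d.shape[1]]
    P=np.stack([(u-K[0,2])/K[0,0]*d,-(v-K[1,2])/K[1,1]*d,-d],-1)
    return P@T[:3,:3].T+T[:3,3]
def save(n,p): cv2.imwrite(f'pics/{n}.png',cv2.cvtColor(p,cv2.COLOR_RGB2BGR))
E
python3 - <<'E'
from h import *
print(get_obs()); print(Ttool(get_obs())[:3,:3].round(2))
for n in ['scene','side','wrist']:
    p,d,K,T=shot(n);save(n+'0',p);np.savez(n+'0',p=p,d=d,K=K,T=T);print(n,K,T.round(3),calibration(n).keys())
E
```

```text
pics
{'clock': 0.0, 'joint_pos': array([ 1.65081334e+01,  2.05927478e+01,  6.33144761e-01, -2.09630822e-02,
       -7.01358131e+01, -1.65080084e+01]), 'qvel': array([-0.02095898,  0.03810317, -0.04374756, -0.0004273 ,  0.06409381,
        0.06114937]), 'tau': array([-8.00930356e-04, -5.82726967e+01,  2.93058443e+01,  6.99745238e+00,
        6.93249181e-03, -2.06530804e-04]), 'tool_pos': array([ 6.74502408e-01, -9.45354741e-06,  2.25600445e-01]), 'orientation': array([   4.84030182,   89.90256939, -175.16671277]), 'force': array([ 1.37396971,  0.45616592, -0.08596178]), 'moment': array([0.00278504, 0.0085549 , 0.03610597]), 'opening': 0.0876048203586275}
[[-0. -0. -1.]
 [-0. -1.  0.]
 [-1.  0.  0.]]
scene [[496.2434662    0.         307.81741343]
 [  0.         496.2434662  198.7642424 ]
 [  0.           0.           1.        ]] [[-0.269 -0.716  0.645  1.626]
 [ 0.963 -0.208  0.171  0.276]
 [ 0.011  0.667  0.745  1.354]
 [ 0.     0.     0.     1.   ]] dict_keys(['mtx', 'T'])
side [[449.87214132   0.         324.13681532]
 [  0.         449.87214132 200.42270739]
 [  0.           0.           1.        ]] [[ 0.997  0.057 -0.059  0.501]
 [-0.08   0.509 -0.857 -1.112]
 [-0.019  0.859  0.512  0.802]
 [ 0.     0.     0.     1.   ]] dict_keys(['mtx', 'T'])
wrist [[357.16742546   0.         318.14570974]
 [  0.         357.16742546 198.71094153]
 [  0.           0.           1.        ]] [[-1.    -0.     0.002  0.676]
 [-0.    -0.955 -0.295 -0.08 ]
 [ 0.002 -0.295  0.955  0.385]
 [ 0.     0.     0.     1.   ]] dict_keys(['mtx', 'tool_from_camera'])
```

View pics/scene0.png

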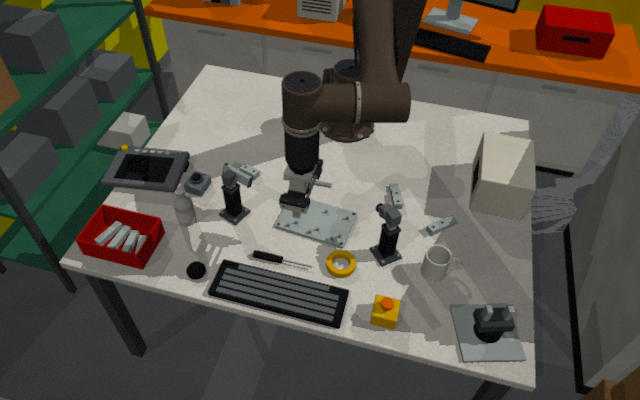

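View pics/side0.png

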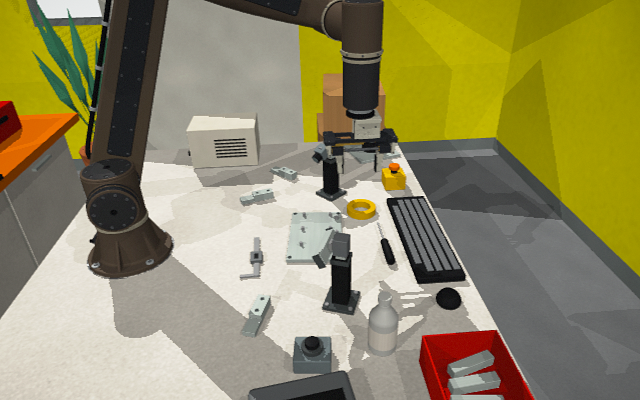

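```bash
cat > top.py <<'E'
from h import *
def top(views,x0,x1,y0,y1,s=1000,zmax=0.3):
    # rows: x decreasing downward?? row = x1-x ; col = y1-y  (robot-view from above)
    H=int((x1-x0)*s);W=int((y1-y0)*s)
    img=np.zeros((H,W,3),np.uint8);hz=np.full((H,W),-1.0)
    for p,d,K,T in views:
        k=3
        D=cv2.resize(d,None,fx=k,fy=k,interpolation=cv2.INTER_NEAREST);P=cv2.resize(p,None,fx=k,fy=k,interpolation=cv2.INTER_LINEAR)
        K2=K.copy();K2[:2]*=k
        w=world(D,K2,T);m=(D>0)&(w[...,2]<zmax)&(w[...,2]>-.02)
        r=((x1-w[...,0])*s).astype(int);c=((y1-w[...,1])*s).astype(int)
        m&=(r>=0)&(r<H)&(c>=0)&(c<W)
        r,c,z,q=r[m],c[m],w[...,2][m],P[m]
        o=np.argsort(z);r,c,z,q=r[o],c[o],z[o],q[o]
        b=z>hz[r,c]+0.002
        img[r[b],c[b]]=q[b];np.maximum.at(hz,(r,c),z)
    return img,hz
E
python3 - <<'E'
from top import *
L=lambda n:tuple(np.load(n+'0.npz')[k] for k in 'pdKT')
img,hz=top([L('scene'),L('side')],0.25,0.95,-0.5,0.5,800)
for i in range(0,10):
    c=int((0.5-(-0.5+i*.1))*800)-0;cv2.line(img,(c,0),(c,8),(255,0,0),1)
for x in np.arange(.3,.95,.1): r=int((.95-x)*800);cv2.line(img,(0,r),(799,r),(255,0,0) if abs(x-.5)<.01 else (90,0,0),1)
save('top0',img)
for n in ['scene','side']:
    p,d,K,T=L(n);w=world(d,K,T);q=[(345,138),(190,70),(115,355)] if n=='scene' else [(150,300),(500,400)]
    print(n,d.min(),d.max(),[w[v,u].round(3) for u,v in ([(245,172),(395,193),(438,225),(300,240),(420,262)] if n=='scene' else [(258,312),(285,173),(257,196),(300,225)])])
E
```

```text
scene 0.0 3.8570607 [array([ 0.404, -0.297,  0.016]), array([0.36 , 0.268, 0.025]), array([0.469, 0.434, 0.027]), array([ 0.642, -0.01 , -0.002]), array([ 0.62 ,  0.395, -0.001])]
side 0.0 3.7366393 [array([ 0.391, -0.314,  0.026]), array([0.459, 0.408, 0.024]), array([0.361, 0.255, 0.019]), array([0.504, 0.068, 0.012])]
```

View pics/top0.png

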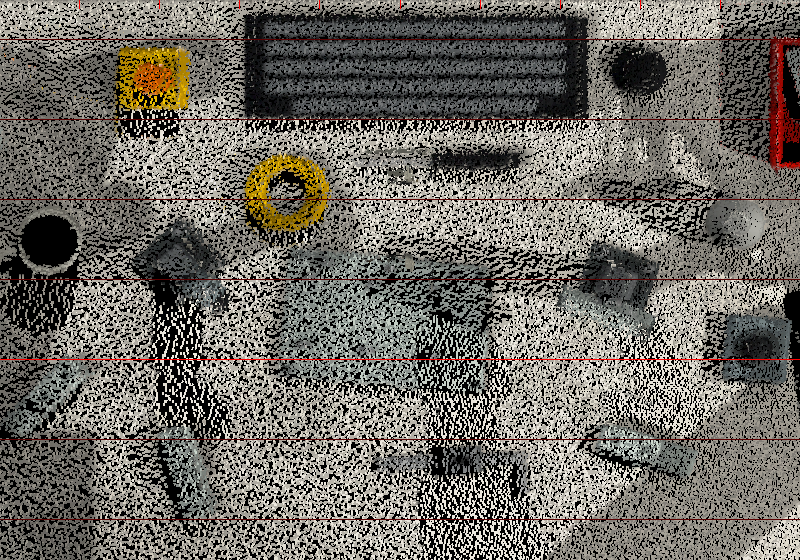

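```bash
cat > fit.py <<'E'
from h import *
def pts(views,c,r,zlo,zhi):
    o=[]
    for p,d,K,T in views:
        w=world(d,K,T).reshape(-1,3);m=(d.ravel()>0)&(abs(w[:,0]-c[0])<r)&(abs(w[:,1]-c[1])<r)&(w[:,2]>zlo)&(w[:,2]<zhi);o.append(w[m])
    return o
def rect(P):
    (c,s,a)=cv2.minAreaRect((P[:,:2]*1000).astype(np.float32));return np.round(c,1),np.round(s,1),round(a,1),len(P),np.median(P[:,2]).round(4)
E
python3 - <<'E'
from fit import *
L=lambda n:tuple(np.load(n+'0.npz')[k] for k in 'pdKT')
V=[L('scene'),L('side')]
for n,c,r,a,b in [('A',(.39,-.30),.08,.006,.04),('Afoot',(.39,-.30),.08,.021,.04),('B',(.36,.275),.08,.006,.04),('Bfoot',(.36,.275),.08,.021,.04),('C',(.45,.437),.08,.006,.04),('Cfoot',(.45,.437),.08,.021,.04),
 ('fix',(.55,.02),.17,.007,.017),('cam head',(.61,.275),.1,.188,.21),('light head',(.6,-.275),.1,.188,.21),('camfoot',(.62,.275),.08,.004,.03),('lightfoot',(.6,-.275),.08,.004,.03),('trigbox',(.52,-.444),.06,.03,.045),('trigtop',(.52,-.444),.05,.053,.07),
 ('bench',(.5,-.1),.05,-.01,.01),('mug',(.65,.44),.08,.08,.11),('bottle',(.67,-.42),.07,.1,.17),('caliper',(.37,-.06),.1,.008,.05)]:
    for P in pts(V,c,r,a,b):
        if len(P)>8: print(n,rect(P),'med',np.median(P[:,:2],0).round(3), 'zrange',np.percentile(P[:,2],[2,98]).round(3))
E
```

```text
A (array([ 385. , -303.9]), array([146.3, 139.5]), 87.6, 250, np.float64(0.0199)) med [ 0.391 -0.293] zrange [0.006 0.031]
A (array([ 385.2, -310.6]), array([118.9,  47.2]), 78.4, 626, np.float64(0.0198)) med [ 0.388 -0.318] zrange [0.007 0.03 ]
Afoot (array([ 387.4, -294.2]), array([93. , 36.4]), 72.7, 119, np.float64(0.0255)) med [ 0.393 -0.286] zrange [0.022 0.031]
Afoot (array([ 394.2, -290.2]), array([73.6, 33. ]), 71.9, 305, np.float64(0.0266)) med [ 0.394 -0.293] zrange [0.022 0.03 ]
B (array([352.7, 270.3]), array([148. , 153.2]), 3.2, 279, np.float64(0.0198)) med [0.369 0.271] zrange [0.006 0.032]
B (array([353.4, 273. ]), array([ 97.4, 140.7]), 77.4, 284, np.float64(0.0178)) med [0.365 0.259] zrange [0.007 0.03 ]
Bfoot (array([378.6, 275.8]), array([72.2, 34. ]), 16.6, 127, np.float64(0.0263)) med [0.383 0.276] zrange [0.021 0.034]
Bfoot (array([380.2, 270.7]), array([69.8, 41.7]), 16.7, 120, np.float64(0.0265)) med [0.379 0.267] zrange [0.022 0.03 ]
C (array([446.2, 438.1]), array([151.5, 159.3]), 86.5, 344, np.float64(0.0185)) med [0.461 0.44 ] zrange [0.006 0.031]
C (arr
[... 2299 characters left out ...]
), 89.9, 468, np.float64(0.0012)) med [ 0.494 -0.121] zrange [-0.002  0.009]
mug (array([644.6, 440.2]), array([80. , 91.5]), 50.4, 231, np.float64(0.0902)) med [0.647 0.439] zrange [0.08  0.099]
bottle (array([ 675.2, -413.4]), array([42.6, 53.3]), 37.5, 207, np.float64(0.1178)) med [ 0.676 -0.412] zrange [0.101 0.153]
bottle (array([ 666.4, -429.6]), array([45.9, 55.1]), 61.0, 573, np.float64(0.1174)) med [ 0.668 -0.433] zrange [0.1   0.152]
caliper (array([376.7, -58.4]), array([179.8, 182.8]), 88.6, 47, np.float64(0.0098)) med [ 0.376 -0.003] zrange [0.008 0.014]
caliper (array([407.3, -73.2]), array([182.9, 126.2]), 83.4, 270, np.float64(0.0123)) med [ 0.379 -0.079] zrange [0.008 0.017]
```

```bash
cat > plan.py <<'E'
import sys
from h import *
def plan(x,y,z,jaw=None,step=4.0,o=None,n=None):
    """rows to go to TCP x,y,z (m) with tool z axis at world angle jaw (deg, mod 360 nearest)"""
    T=Ttool(o or get_obs());a=np.degrees(np.arctan2(T[1,2],T[0,2]))
    da=0 if jaw is None else (jaw-a+180)%360-180
    D=(np.array([x,y,z])-T[:3,3])*100
    n=n or int(max(1,np.ceil(np.linalg.norm(D)/step),np.ceil(abs(da)/8)))
    rows=[];th=np.radians(a)
    for i in range(n):
        zt=np.array([np.cos(th),np.sin(th),0]);xt=np.array([0,0,-1.]);yt=np.cross(zt,xt)
        d=D/n;rows.append([round(float(d@xt),2),round(float(d@yt),2),round(float(d@zt),2),round(float(-np.radians(da)/n),3)]);th+=np.radians(da)/n
    print('at',T[:3,3].round(4),'ang',round(a,1));print(rows)
if __name__=='__main__': plan(*map(float,sys.argv[1:]))
E
python3 plan.py .6 -.275 .31 252
```

```text
at [ 0.6746 -0.      0.2258] ang 180.0
[[-0.84, 2.75, 0.75, -0.126], [-0.84, 2.63, 1.08, -0.126], [-0.84, 2.48, 1.41, -0.126], [-0.84, 2.28, 1.71, -0.126], [-0.84, 2.05, 1.98, -0.126], [-0.84, 1.79, 2.22, -0.126], [-0.84, 1.49, 2.43, -0.126], [-0.84, 1.18, 2.59, -0.126], [-0.84, 0.84, 2.72, -0.126], [-0.84, 0.5, 2.81, -0.126]]
```

Call:
{"fn": "move_arm", "kwargs": {
  "commands": [
    [[-4.2, 2.8, 0.8, -0.126], [-4.2, 2.6, 1.1, -0.126], [0, 2.5, 1.4, -0.126], [0, 2.3, 1.7, -0.126], [0, 2.0, 2.0, -0.126], [0, 1.8, 2.2, -0.126], [0, 1.5, 2.4, -0.126], [0, 1.2, 2.6, -0.126]]
  ]
}}

```text
clock: 0.95
tool_pos: [0.615, -0.2203, 0.3089]
orientation: [-79.2, 90.0, 158.9]
force: [1.0, -0.1, -0.2]
opening: 0.0879
```

Call:
{"fn": "move_arm", "kwargs": {
  "commands": [
    [[0, 0.8, 2.7, -0.126], [0, 0.5, 2.8, -0.126], [0, 0, 0, 0], [0, 0, 0, 0]]
  ]
}}

```text
clock: 1.35
tool_pos: [0.6002, -0.2744, 0.3087]
orientation: [-100.5, 90.0, 151.5]
force: [0.4, 0.4, -0.0]
opening: 0.0878
```

```bash
python3 - <<'E'
from fit import *
p,d,K,T=shot('wrist');save('w1',p);np.savez('w1',p=p,d=d,K=K,T=T)
o=get_obs();print(o['clock'],o['tool_pos'],Ttool(o)[:3,2])
P=pts([(p,d,K,T)],(.6,-.275),.06,.17,.215)[0];print(rect(P),P.mean(0),np.percentile(P[:,2],[2,50,98]))
E
```

```text
1.4 [ 0.60046928 -0.27379385  0.30881349] [-3.07979656e-01 -9.51392928e-01 -1.70132522e-04]
(array([ 579. , -264.8]), array([99.6, 77.9]), 89.9, 5102, np.float64(0.1811)) [ 0.57746976 -0.2660423   0.18664714] [0.17105308 0.18112511 0.20159342]
```

View pics/w1.png

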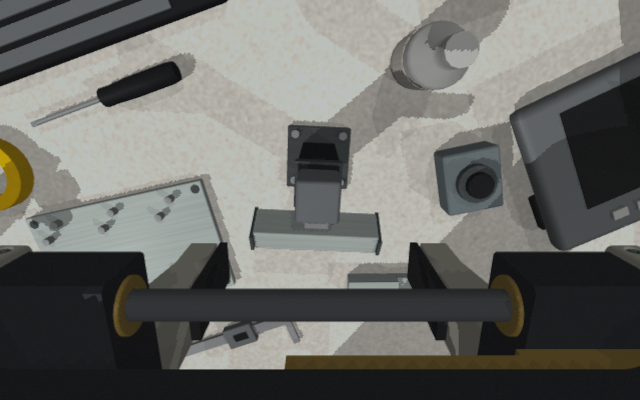

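```bash
python3 - <<'E'
from fit import *
V=tuple(np.load('w1.npz')[k] for k in 'pdKT')
for zz in [(.188,.215)]:
    P=pts([V],(.6,-.275),.04,*zz)[0];print(rect(P),P.mean(0).round(4))
d=V[1];w=world(*V[1:])
for u,v in [(318,185),(300,175),(337,175),(300,200),(337,215),(318,235),(318,222)]: print(u,v,w[v,u].round(4))
for n,c,r,a,b in [('trigbox',(.52,-.444),.06,.03,.045),('trigtop',(.52,-.444),.05,.053,.07),('bench',(.5,-.1),.05,-.01,.01)]:
    P=pts([V],c,r,a,b)[0]; len(P)>5 and print(n,rect(P))
E
```

```text
(array([ 595.9, -272.2]), array([36. , 36.2]), 69.1, 2069, np.float64(0.2004)) [ 0.5977 -0.2728  0.1999]
318 185 [ 0.6094 -0.2769  0.2004]
300 175 [ 0.6175 -0.2641  0.1832]
337 175 [ 0.6068 -0.2927  0.1776]
300 200 [ 0.602  -0.2596  0.1999]
337 215 [ 0.5813 -0.2836  0.2006]
318 235 [ 0.562  -0.2615  0.1816]
318 222 [ 0.5797 -0.2672  0.1988]
trigbox (array([ 514. , -447.8]), array([69.8, 79.7]), 84.5, 2393, np.float64(0.0404))
trigtop (array([ 514.5, -447.6]), array([46. , 43.6]), 62.9, 794, np.float64(0.0619))
bench (array([ 499.6, -100.8]), array([99.6, 99.3]), 0.5, 1987, np.float64(0.0005))
```

```bash
python3 plan.py .596 -.272 .156 249.1
```

```text
at [ 0.6005 -0.2738  0.3088] ang -107.9
[[3.82, -0.12, -0.01, 0.013], [3.82, -0.12, -0.01, 0.013], [3.82, -0.12, -0.01, 0.013], [3.82, -0.12, -0.0, 0.013]]
```

Call:
{"fn": "move_arm", "kwargs": {
  "commands": [
    [[3.8, -0.12, 0, 0.013], [3.8, -0.12, 0, 0.013], [3.8, -0.12, 0, 0.013], [2.8, -0.12, 0, 0.013], [1.0, 0, 0, 0], [0, 0, 0, 0], [0, 0, 0, 0]]
  ]
}}

```text
clock: 2.1
tool_pos: [0.5972, -0.2723, 0.1587]
orientation: [85.8, 89.9, -25.0]
force: [0.6, 0.6, 0.8]
opening: 0.0875
```

Call:
{"fn": "move_arm", "kwargs": {
  "commands": [
    [[0, 0, 0, 0], [0, 0, 0, 0], [0, 0, 0, 0], [0, 0, 0, 0], [0, 0, 0, 0], [0, 0, 0, 0], [0, 0, 0, 0], [0, 0, 0, 0]]
  ],
  "jaw": 2.5
}}

```text
clock: 2.9
tool_pos: [0.596, -0.2725, 0.1571]
orientation: [-56.9, 90.0, -167.7]
force: [-0.4, 0.0, -0.1]
opening: 0.0358
```

Call:
{"fn": "move_arm", "kwargs": {
  "commands": [
    [[-1, 0, 0, 0], [-1, 0, 0, 0], [-1, 0, 0, 0], [-1, 0, 0, 0], [-1, 0, 0, 0], [-1, 0, 0, 0], [-1, 0, 0, 0], [-1, 0, 0, 0]]
  ]
}}

```text
clock: 3.7
tool_pos: [0.5959, -0.2724, 0.238]
orientation: [17.7, 90.0, -93.0]
force: [3.5, -2.9, -8.3]
opening: 0.0361
```

Call:
{"fn": "move_arm", "kwargs": {
  "commands": [
    [[-0.3, 0, 0, 0], [-0.3, 0, 0, 0], [-0.3, 0, 0, 0], [-0.3, 0, 0, 0], [0, 0, 0, 0], [0, 0, 0, 0], [0, 0, 0, 0]]
  ]
}}

```text
clock: 4.4
tool_pos: [0.5955, -0.2722, 0.2438]
orientation: [-94.8, 89.7, 154.4]
force: [8.6, -9.4, -29.5]
opening: 0.0358
```

Call:
{"fn": "move_arm", "kwargs": {
  "commands": [
    [[0.3, 0, 0, 0], [0.3, 0, 0, 0], [0.3, 0, 0, 0], [0.2, 0, 0, 0], [0, 0, 0, 0], [0, 0, 0, 0]]
  ]
}}

```text
clock: 5.0
tool_pos: [0.5959, -0.2724, 0.2407]
orientation: [83.9, 89.9, -26.8]
force: [-3.4, 1.8, 7.3]
opening: 0.0358
```

```bash
python3 - <<'E'
from h import *
o=get_obs();print(o['tool_pos'],o['force'])
out=[]
for n in ['scene','side']:
    p,d,K,T=shot(n)
    q=np.linalg.inv(T)@np.array([.596,-.272,.15,1]);u=K[0,2]+K[0,0]*q[0]/-q[2];v=K[1,2]-K[1,1]*q[1]/-q[2];u,v=int(u),int(v);print(n,u,v)
    out.append(cv2.resize(p[v-50:v+50,u-35:u+35],None,fx=5,fy=5,interpolation=cv2.INTER_CUBIC))
save('lock1',np.hstack(out))
E
```

```text
[ 0.59586462 -0.2723905   0.24072136] [-3.41154902  1.80253273  7.28776388]
scene 228 184
side 341 254
```

View pics/lock1.png

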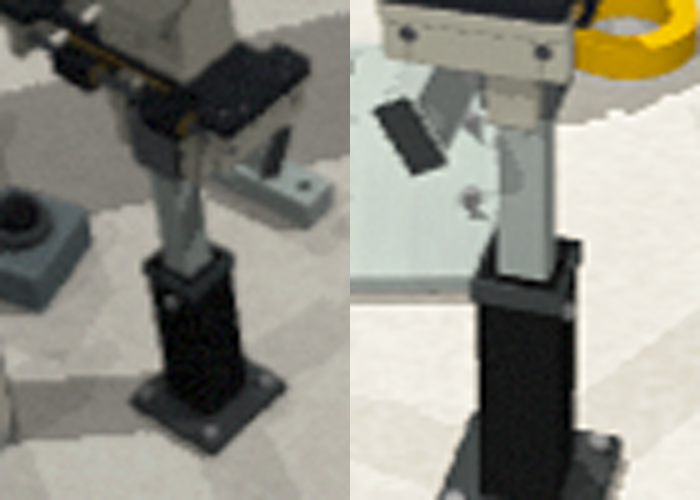

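Call:
{"fn": "move_arm", "kwargs": {
  "commands": [
    [[0.3, 0, 0, 0], [0.3, 0, 0, 0], [0.2, 0, 0, 0], [0, 0, 0, 0], [0, 0, 0, 0]]
  ]
}}

```text
clock: 5.6
tool_pos: [0.597, -0.2729, 0.2391]
orientation: [86.0, 89.5, -24.7]
force: [-12.6, 10.0, 35.0]
opening: 0.0357
```

Call:
{"fn": "move_arm", "kwargs": {
  "commands": [
    [[-0.4, 0, 0, 0], [-0.4, 0, 0, 0], [-0.2, 0, 0, 0], [0, 0, 0, 0]]
  ]
}}

```text
clock: 6.0
tool_pos: [0.5967, -0.2727, 0.2405]
orientation: [88.5, 89.9, -22.3]
force: [2.3, -1.8, 0.7]
opening: 0.036
```

Call:
{"fn": "move_arm", "kwargs": {
  "commands": [
    [[0, 0, 0, 0], [0, 0, 0, 0], [0, 0, 0, 0], [0, 0, 0, 0], [-1, 0, 0, 0], [-3, 0, 0, 0], [-4, 0, 0, 0], [-2, 0, 0, 0]]
  ],
  "jaw": 8.7
}}

```text
clock: 6.8
tool_pos: [0.5967, -0.273, 0.3449]
orientation: [85.6, 89.7, -25.1]
force: [0.4, -0.9, 0.6]
opening: 0.0865
```

```bash
python3 plan.py .606 .268 .33 310
```

```text
at [ 0.5967 -0.273   0.3449] ang -110.8
[[0.11, -1.31, -3.64, -0.076], [0.11, -1.03, -3.73, -0.076], [0.11, -0.74, -3.79, -0.076], [0.11, -0.46, -3.84, -0.076], [0.11, -0.16, -3.86, -0.076], [0.11, 0.13, -3.86, -0.076], [0.11, 0.42, -3.84, -0.076], [0.11, 0.71, -3.8, -0.076], [0.11, 1.0, -3.73, -0.076], [0.11, 1.28, -3.65, -0.076], [0.11, 1.55, -3.54, -0.076], [0.11, 1.81, -3.41, -0.076], [0.11, 2.07, -3.27, -0.076], [0.11, 2.31, -3.1, -0.076]]
```

Call:
{"fn": "move_arm", "kwargs": {
  "commands": [
    [[0.1, -1.3, -3.6, -0.076], [0.1, -1.0, -3.7, -0.076], [0.1, -0.7, -3.8, -0.076], [0.1, -0.4, -3.9, -0.076], [0.1, -0.1, -3.9, -0.076], [0.1, 0.1, -3.9, -0.076], [0.1, 0.4, -3.8, -0.076], [0, 0, 0, 0]]
  ]
}}

```text
clock: 7.6
tool_pos: [0.6019, 0.002, 0.3338]
orientation: [132.5, 89.9, 52.6]
force: [0.3, -0.9, -0.2]
opening: 0.0871
```

Call:
{"fn": "move_arm", "kwargs": {
  "commands": [
    [[0.1, 0.7, -3.8, -0.076], [0.1, 1.0, -3.7, -0.076], [0.1, 1.3, -3.6, -0.076], [0.1, 1.6, -3.5, -0.076], [0.1, 1.8, -3.4, -0.076], [0.1, 2.1, -3.3, -0.076], [0.1, 2.3, -3.1, -0.076], [0, 0, 0, 0]]
  ]
}}

```text
clock: 8.4
tool_pos: [0.6069, 0.2717, 0.3255]
orientation: [-115.5, 89.9, -165.1]
force: [-0.0, -0.3, 0.1]
opening: 0.0872
```

```bash
python3 - <<'E'
from fit import *
o=get_obs();print(o['tool_pos'],Ttool(o)[:3,2])
V=shot('wrist');save('w2',V[0]);np.savez('w2',**dict(zip('pdKT',V)))
P=pts([V],(.606,.268),.08,.188,.215)[0];print(rect(P),P.mean(0).round(4))
img=V[0].copy();w=world(*V[1:]);m=(V[1]>0)&(w[...,2]>.188)&(w[...,2]<.215);img[m]=img[m]//2+np.array([127,0,0],np.uint8);save('w2m',img)
E
```

```text
[0.60689316 0.27168076 0.32546737] [ 6.49019029e-01 -7.60772080e-01 -3.77991694e-04]
(array([604.9, 260.9]), array([78.8, 36. ]), 41.3, 3699, np.float64(0.2115)) [0.6099 0.2654 0.2056]
```

View pics/w2m.png

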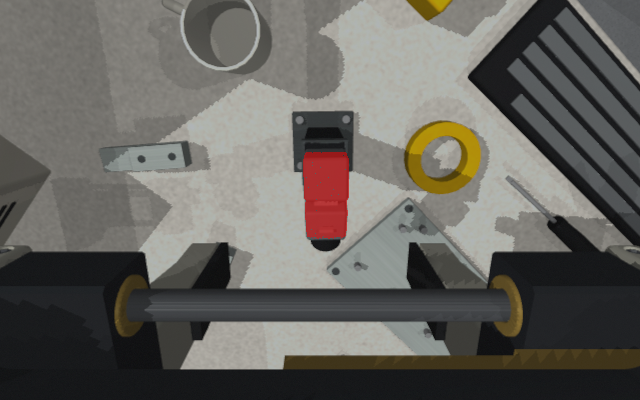

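```bash
python3 - <<'E'
from fit import *
V=tuple(np.load('w2.npz')[k] for k in 'pdKT');w=world(*V[1:])
for v in range(136,244,6): print(v,w[v,327].round(4))
P=pts([V],(.606,.268),.08,.206,.225)[0];print(rect(P))
P=pts([V],(.606,.268),.09,.14,.225)[0];print(rect(P))
E
```

```text
136 [0.6381 0.2854 0.106 ]
142 [0.6371 0.2859 0.146 ]
148 [0.6328 0.2821 0.1458]
154 [0.6349 0.2856 0.1991]
160 [0.633  0.2844 0.213 ]
166 [0.6295 0.2813 0.2132]
172 [0.6259 0.2782 0.2129]
178 [0.6224 0.2752 0.2137]
184 [0.6185 0.2718 0.2127]
190 [0.6147 0.2684 0.2118]
196 [0.611  0.2653 0.2121]
202 [0.6032 0.258  0.1945]
208 [0.6001 0.2554 0.1988]
214 [0.5972 0.253  0.2032]
220 [0.5921 0.2485 0.1994]
226 [0.5871 0.2441 0.1964]
232 [0.583  0.2405 0.1967]
238 [0.576  0.2341 0.1879]
(array([620.7, 275.1]), array([36.1, 35.6]), 41.4, 2025, np.float64(0.2129))
(array([598.7, 256.6]), array([102.3,  43.1]), 39.9, 4695, np.float64(0.2012))
```

```bash
python3 plan.py .6207 .2751 .173 311.4
```

```text
at [0.6069 0.2699 0.3258] ang -49.7
[[3.82, 0.35, 0.12, -0.005], [3.82, 0.35, 0.12, -0.005], [3.82, 0.35, 0.13, -0.005], [3.82, 0.35, 0.13, -0.005]]
```

Call:
{"fn": "move_arm", "kwargs": {
  "commands": [
    [[3.8, 0.35, 0.12, -0.005], [3.8, 0.35, 0.12, -0.005], [3.8, 0.35, 0.13, -0.005], [2.8, 0.35, 0.13, -0.005], [1.0, 0, 0, 0], [0, 0, 0, 0], [0, 0, 0, 0], [0, 0, 0, 0]]
  ]
}}

```text
clock: 9.25
tool_pos: [0.6219, 0.2737, 0.1766]
orientation: [80.9, 89.8, 32.2]
force: [-0.6, 0.2, -0.9]
opening: 0.087
```

Call:
{"fn": "move_arm", "kwargs": {
  "commands": [
    [[0, 0, 0, 0], [0, 0, 0, 0], [0, 0, 0, 0], [0, 0, 0, 0], [0, 0, 0, 0], [0, 0, 0, 0], [0, 0, 0, 0], [0, 0, 0, 0]]
  ],
  "jaw": 2.5
}}

```text
clock: 10.05
tool_pos: [0.6196, 0.2748, 0.1737]
orientation: [-174.0, 89.9, 137.3]
force: [-6.1, 7.2, -0.6]
opening: 0.0357
```

Call:
{"fn": "move_arm", "kwargs": {
  "commands": [
    [[-1, 0, 0, 0], [-1, 0, 0, 0], [-1, 0, 0, 0], [-1, 0, 0, 0], [-1, 0, 0, 0], [-1, 0, 0, 0], [-0.5, 0, 0, 0], [0, 0, 0, 0]]
  ]
}}

```text
clock: 10.85
tool_pos: [0.6196, 0.2749, 0.2385]
orientation: [-163.6, 89.8, 147.7]
force: [-6.6, 6.1, -0.1]
opening: 0.0361
```

Call:
{"fn": "move_arm", "kwargs": {
  "commands": [
    [[-0.3, 0, 0, 0], [-0.3, 0, 0, 0], [-0.3, 0, 0, 0], [-0.2, 0, 0, 0], [-0.1, 0, 0, 0], [0, 0, 0, 0], [0, 0, 0, 0], [0, 0, 0, 0]]
  ]
}}

```text
clock: 11.65
tool_pos: [0.6194, 0.2747, 0.2496]
orientation: [-146.1, 89.8, 165.2]
force: [-4.1, 5.5, -3.8]
opening: 0.0358
```

Call:
{"fn": "move_arm", "kwargs": {
  "commands": [
    [[0.3, 0, 0, 0], [0.3, 0, 0, 0], [0.3, 0, 0, 0], [0.3, 0, 0, 0], [0.3, 0, 0, 0], [0.3, 0, 0, 0], [0, 0, 0, 0], [0, 0, 0, 0]]
  ]
}}

```text
clock: 12.45
tool_pos: [0.6217, 0.2765, 0.2419]
orientation: [88.2, 89.3, 39.7]
force: [-18.6, 8.0, 38.5]
opening: 0.0357
```

Call:
{"fn": "move_arm", "kwargs": {
  "commands": [
    [[-0.4, 0, 0, 0], [-0.4, 0, 0, 0], [0, 0, 0, 0]]
  ]
}}

```text
clock: 12.75
tool_pos: [0.6215, 0.2764, 0.2425]
orientation: [106.3, 89.7, 57.7]
force: [-4.4, 9.8, 6.2]
opening: 0.036
```

Call:
{"fn": "move_arm", "kwargs": {
  "commands": [
    [[0, 0, 0, 0], [0, 0, 0, 0], [0, 0, 0, 0], [0, 0, 0, 0], [-1, 0, 0, 0], [-3, 0, 0, 0], [-4, 0, 0, 0], [-2, 0, 0, 0]]
  ],
  "jaw": 8.7
}}

```text
clock: 13.55
tool_pos: [0.622, 0.2733, 0.3459]
orientation: [70.0, 89.7, 21.3]
force: [0.6, 0.8, -0.1]
opening: 0.0868
```

```bash
python3 - <<'E'
from fit import *
out=[]
S={}
for n in ['scene','side']:
    p,d,K,T=S[n]=shot(n)
    for c in [(.62,.275,.13),(.596,-.272,.13)]:
        q=np.linalg.inv(T)@np.array([*c,1]);u=int(K[0,2]+K[0,0]*q[0]/-q[2]);v=int(K[1,2]-K[1,1]*q[1]/-q[2])
        out.append(cv2.resize(p[v-50:v+50,u-20:u+20],None,fx=5,fy=5,interpolation=cv2.INTER_CUBIC))
save('lock2',np.hstack(out))
for n,c in [('cam',(.62,.275)),('light',(.596,-.272))]:
    for P in pts(S.values(),c,.022,.26,.31): print(n,len(P),np.median(P[:,2]) if len(P) else 0)
for n,c,r,a,b in [('Afoot',(.39,-.30),.08,.021,.04),('Bfoot',(.36,.275),.08,.021,.04),('Cfoot',(.45,.437),.08,.021,.04)]:
    for P in pts(S.values(),c,r,a,b): len(P)>5 and print(n,rect(P))
E
python3 plan.py .56 -.03 .36 270
```

```text
cam 176 0.2812412105436265
cam 106 0.2780876544010055
light 152 0.2814203625179629
light 295 0.2818171538544685
Afoot (array([ 392. , -285.3]), array([74.1, 36.8]), 79.0, 84, np.float64(0.0256))
Afoot (array([ 394.2, -289.8]), array([73.6, 33.1]), 73.6, 303, np.float64(0.0267))
Bfoot (array([339.9, 264. ]), array([39. ,  9.5]), 54.1, 9, np.float64(0.0239))
Bfoot (array([380.7, 269.4]), array([69.8, 39.1]), 18.7, 120, np.float64(0.0263))
Cfoot (array([458.4, 437.6]), array([34.7, 99.2]), 44.6, 155, np.float64(0.0252))
Cfoot (array([468.4, 425.2]), array([36.9, 74.3]), 46.1, 93, np.float64(0.0265))
at [0.6224 0.2736 0.3463] ang -48.7
[[-0.17, -3.09, 2.34, 0.09], [-0.17, -2.87, 2.6, 0.09], [-0.17, -2.62, 2.85, 0.09], [-0.17, -2.35, 3.08, 0.09], [-0.17, -2.07, 3.28, 0.09], [-0.17, -1.77, 3.45, 0.09], [-0.17, -1.45, 3.59, 0.09], [-0.17, -1.12, 3.71, 0.09]]
```

View pics/lock2.png

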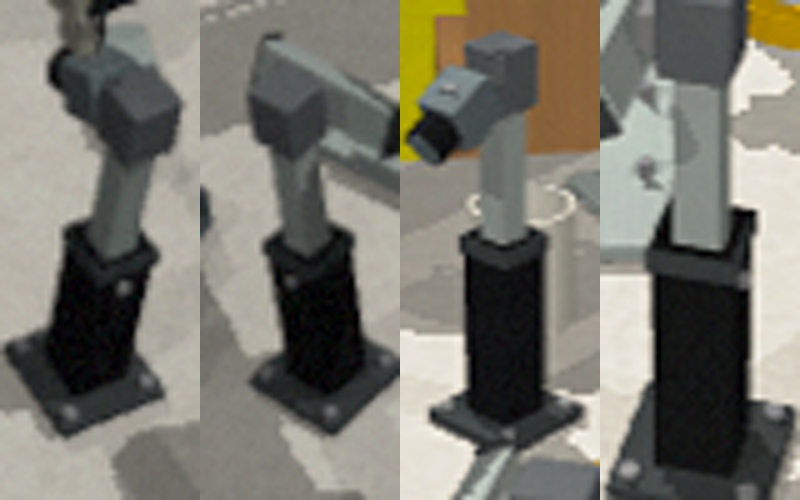

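Call:
{"fn": "move_arm", "kwargs": {
  "commands": [
    [[-0.2, -3.1, 2.3, 0.09], [-0.2, -2.9, 2.6, 0.09], [-0.2, -2.6, 2.9, 0.09], [-0.2, -2.4, 3.1, 0.09], [-0.2, -2.1, 3.3, 0.09], [-0.2, -1.8, 3.4, 0.09], [-0.2, -1.4, 3.6, 0.09], [-0.2, -1.1, 3.7, 0.09]]
  ]
}}

```text
clock: 14.45
tool_pos: [0.5575, -0.0323, 0.3573]
orientation: [-90.5, 90.0, 179.3]
force: [0.3, -0.2, 0.6]
opening: 0.0867
```

Call:
{"fn": "move_arm", "kwargs": {
  "commands": [
    [[0, 0, 0, 0], [0, 0, 0, 0], [0, 0, 0, 0]]
  ]
}}

```text
clock: 14.75
tool_pos: [0.5583, -0.0303, 0.3569]
orientation: [-101.9, 90.0, 168.2]
force: [0.1, 0.7, -0.1]
opening: 0.0868
```

```bash
python3 - <<'E'
from fit import *
from top import top
o=get_obs();print(o['tool_pos'],Ttool(o)[:3,2])
V=shot('wrist');save('w3',V[0]);np.savez('w3',**dict(zip('pdKT',V)))
P=pts([V],(.55,.02),.2,.008,.016)[0]
img,hz=top([V],.35,.75,-.25,.25,1500,.1)
h=(np.clip(hz,0,.05)*5000).astype(np.uint8)
h=cv2.applyColorMap(h,cv2.COLORMAP_JET)[...,::-1]
save('w3h',h);
m=cv2.morphologyEx(((hz>.007)&(hz<.03)).astype(np.uint8),cv2.MORPH_CLOSE,np.ones((5,5)));m=cv2.morphologyEx(m,cv2.MORPH_OPEN,np.ones((9,9)))
n,l,s,c=cv2.connectedComponentsWithStats(m)
for i in range(1,n):
    if s[i,4]>3000:
        ys,xs=np.where(l==i);r=cv2.minAreaRect(np.stack([.75-ys/1500,.25-xs/1500],1).astype(np.float32)*1000);print(s[i,4],r)
E
```

```text
[ 0.55830268 -0.03033072  0.35688106] [ 1.96120504e-03 -9.99998072e-01 -9.37157071e-05]
8962 ((701.333251953125, 140.33331298828125), (82.66667175292969, 95.33332061767578), 0.0)
89685 ((548.4174194335938, 15.565223693847656), (250.79153442382812, 161.01600646972656), 84.65454864501953)
8700 ((374.19915771484375, -66.73432159423828), (179.41363525390625, 37.55537796020508), 86.64666748046875)
```

View pics/w3.png

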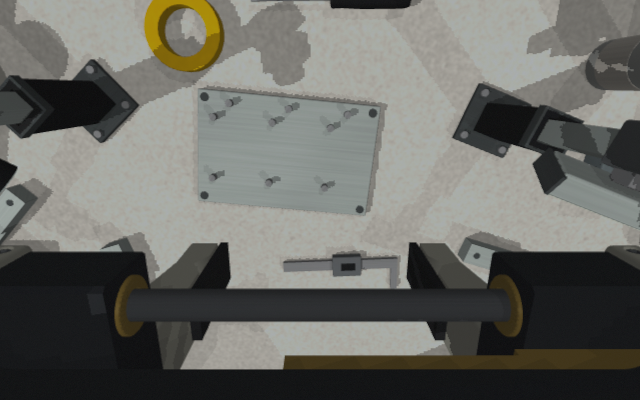

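View pics/w3h.png

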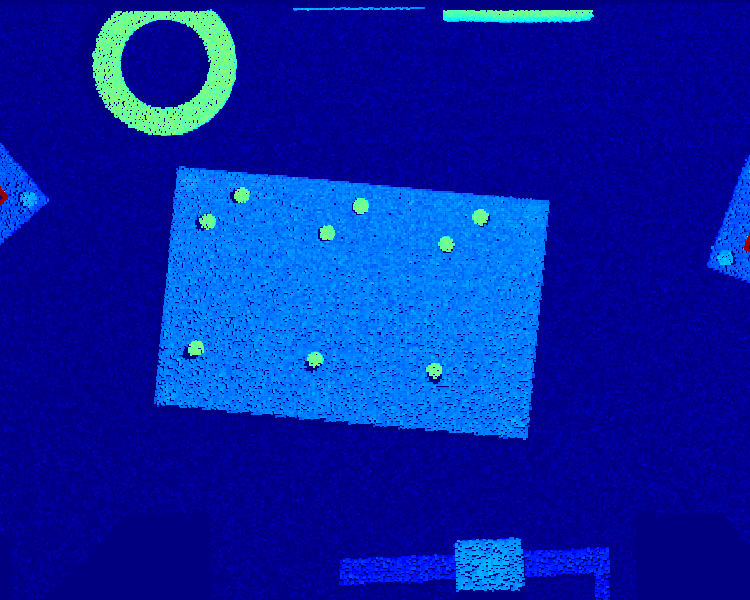

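```bash
python3 - <<'E'
from fit import *
V=tuple(np.load('w3.npz')[k] for k in 'pdKT')
from scipy.optimize import least_squares
px=[(242,195),(361,206),(480,217),(208,222),(327,233),(446,244),(196,348),(315,359),(434,370)]
C=[]
for c,r in px:
    P=pts([V],(.75-r/1500,.25-c/1500),.009,.0205,.03)[0];C.append(cv2.minEnclosingCircle((P[:,:2]*1000).astype(np.float32))[0]);print(len(P),np.round(C[-1],1),np.median(P[:,2]).round(4))
C=np.array(C)
M=np.array([(40,80-80*i) for i in range(3)]+[(20,101-80*i) for i in range(3)]+[(-65,101-80*i) for i in range(3)],float)
def f(q): a=q[2];Rm=np.array([[np.cos(a),-np.sin(a)],[np.sin(a),np.cos(a)]]);return (M@Rm.T+q[:2]-C).ravel()
s=least_squares(f,[550,20,-.09]);print(s.x,np.degrees(s.x[2]));print(f(s.x).reshape(-1,2).round(1))
a=s.x[2];Rm=np.array([[np.cos(a),-np.sin(a)],[np.sin(a),np.cos(a)]])
for y in (80,0,-80): print('nest',(Rm@[0,y]+s.x[:2]).round(1))
E
python3 plan.py .40 -.27 .23 342
```

```text
49 [620.6  89.3] 0.0242
46 [613.    9.7] 0.0244
48 [605.7 -69.8] 0.0246
48 [602.6 112.1] 0.0242
44 [595.2  32.2] 0.0241
42 [587.8 -47.1] 0.0243
42 [517.9 119.6] 0.0243
36 [510.5  40.3] 0.0243
37 [503.2 -39.2] 0.0245
[ 5.73311336e+02  1.33617520e+01 -9.25628853e-02] -5.303462664462962
[[-0.1  0. ]
 [ 0.1 -0. ]
 [ 0.1 -0.2]
 [ 0.  -0. ]
 [-0.1  0.2]
 [-0.1 -0.1]
 [ 0.1  0.3]
 [ 0.  -0.1]
 [-0.  -0.2]]
nest [580.7  93. ]
nest [573.3  13.4]
nest [565.9 -66.3]
at [ 0.5584 -0.03    0.3568] ang -89.9
[[1.41, -1.77, 2.66, -0.139], [1.41, -2.12, 2.39, -0.139], [1.41, -2.43, 2.07, -0.139], [1.41, -2.69, 1.72, -0.139], [1.41, -2.91, 1.32, -0.139], [1.41, -3.06, 0.91, -0.139], [1.41, -3.16, 0.47, -0.139], [1.41, -3.19, 0.03, -0.139], [1.41, -3.17, -0.41, -0.139]]
```

```bash
python3 plan.py .40 -.08 .30 312; python3 - <<'E'
from plan import *
o=get_obs();o=dict(o);o['tool_pos']=np.array([.40,-.08,.30]);o['orientation']=[0,90,0]
# orientation with tool z at 312
zt=np.array([np.cos(np.radians(312)),np.sin(np.radians(312)),0]);xt=np.array([0,0,-1.]);yt=np.cross(zt,xt)
o['orientation']=R.from_matrix(np.c_[xt,yt,zt]).as_euler('xyz',degrees=True)
plan(.40,-.27,.23,342,o=o)
E
```

```text
at [ 0.5584 -0.03    0.3568] ang -89.9
[[0.95, -2.64, 0.83, -0.122], [0.95, -2.72, 0.5, -0.122], [0.95, -2.76, 0.16, -0.122], [0.95, -2.76, -0.17, -0.122], [0.95, -2.72, -0.51, -0.122], [0.95, -2.64, -0.83, -0.122]]
at [ 0.4  -0.08  0.3 ] ang -48.0
[[1.17, -2.12, 2.35, -0.087], [1.17, -2.32, 2.16, -0.087], [1.17, -2.5, 1.95, -0.087], [1.17, -2.66, 1.72, -0.087], [1.17, -2.8, 1.49, -0.087], [1.17, -2.91, 1.24, -0.087]]<sys>:0: UserWarning: Gimbal lock detected. Setting third angle to zero since it is not possible to uniquely determine all angles.
```

Call:
{"fn": "move_arm", "kwargs": {
  "commands": [
    [[1, -2.6, 0.8, -0.122], [1, -2.7, 0.5, -0.122], [1, -2.8, 0.2, -0.122], [1, -2.8, -0.2, -0.122], [1, -2.7, -0.5, -0.122], [1, -2.6, -0.8, -0.122]]
  ]
}}

```text
clock: 15.4
tool_pos: [0.3997, -0.0801, 0.2965]
orientation: [-133.8, 90.0, 178.6]
force: [-0.1, 0.8, 0.8]
opening: 0.087
```

Call:
{"fn": "move_arm", "kwargs": {
  "commands": [
    [[1.2, -2.1, 2.4, -0.087], [1.2, -2.3, 2.2, -0.087], [1.2, -2.5, 2.0, -0.087], [1.2, -2.7, 1.7, -0.087], [1.2, -2.8, 1.5, -0.087], [1.2, -2.9, 1.2, -0.087], [0, 0, 0, 0], [0, 0, 0, 0]]
  ]
}}

```text
clock: 16.2
tool_pos: [0.4011, -0.2713, 0.2245]
orientation: [-175.0, 89.9, 166.9]
force: [-0.2, -0.1, -0.3]
opening: 0.0874
```

```bash
cat > blank.py <<'E'
from fit import *
from scipy.optimize import least_squares
def blank(c,V=None,show=True):
    """fit blank outline near c: returns foot centre, yaw"""
    if V is None: V=shot('wrist')
    P=pts([V],c,.1,.020,.034)[0]
    s=1000;H=np.zeros((200,200),np.uint8)
    r=((P[:,:2]-c)*1000+100).astype(int).clip(0,199);H[r[:,0],r[:,1]]=1
    H=cv2.morphologyEx(H,cv2.MORPH_CLOSE,np.ones((5,5)));H=cv2.morphologyEx(H,cv2.MORPH_OPEN,np.ones((5,5)))
    n,l,st,_=cv2.connectedComponentsWithStats(H)
    if n<2: print('none');return
    i=1+np.argmax(st[1:,4]);P=P[l[r[:,0],r[:,1]]==i]
    (cx,cy),(w,h),a=cv2.minAreaRect((P[:,:2]*1000).astype(np.float32))
    if w<h: a+=90
    L,W=max(w,h),min(w,h)
    f=np.array([cx,cy])/1000;ax=np.array([np.cos(np.radians(a)),np.sin(np.radians(a))])
    Q=pts([V],tuple(f),.09,.009,.019)[0];q=Q[:,:2]-f;t=q@ax;n_=q@[-ax[1],ax[0]];k=(abs(n_)<.012)&(abs(t)>.037)
    if np.sum(k&(t>0))>np.sum(k&(t<0)): a+=180
    print('foot',f.round(4),'yaw',round((a+180)%360-180,1),'LxW',round(L,1),round(W,1),'z',np.median(P[:,2]).round(4),'tongue pts +/-',np.sum(k&(t>0)),np.sum(k&(t<0)))
    return f,(a+180)%360-180
E
python3 - <<'E'
from blank import *
o=get_obs();print(o['tool_pos'],Ttool(o)[:3,2])
V=shot('wrist');save('w4',V[0]);blank((.393,-.289),V)
from top import top
img,hz=top([V],.28,.5,-.42,-.18,1500,.1);save('w4h',cv2.applyColorMap((np.clip(hz,0,.05)*5000).astype(np.uint8),cv2.COLORMAP_JET)[...,::-1])
E
```

```text
[ 0.40111905 -0.27128372  0.22446462] [ 0.95045094 -0.31086971 -0.00174482]
foot [ 0.3934 -0.2879] yaw 72.6 LxW 70.1 32.0 z 0.0267 tongue pts +/- 0 722
```

View pics/w4.png

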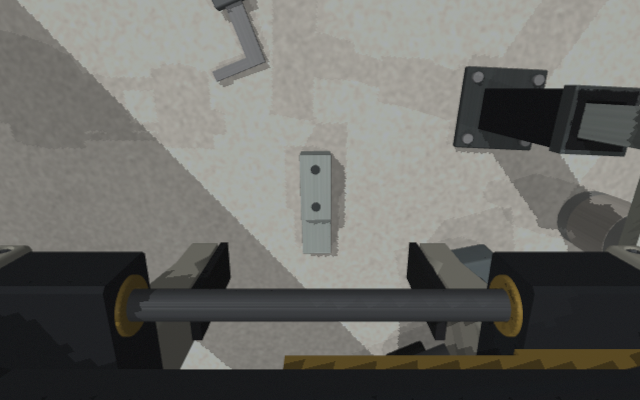

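```bash
python3 plan.py .3898 -.2994 .005 342.6
```

```text
at [ 0.4014 -0.2709  0.225 ] ang -18.1
[[3.67, -0.51, -0.04, -0.002], [3.67, -0.51, -0.04, -0.002], [3.67, -0.51, -0.04, -0.002], [3.67, -0.51, -0.04, -0.002], [3.67, -0.51, -0.04, -0.002], [3.67, -0.51, -0.04, -0.002]]
```

Call:
{"fn": "move_arm", "kwargs": {
  "commands": [
    [[4.0, -0.6, 0, -0.002], [4.0, -0.6, 0, -0.002], [4.0, -0.6, 0, -0.002], [4.0, -0.6, 0, -0.002], [3.0, -0.4, -0.1, -0.002], [2.0, -0.3, -0.1, -0.002], [0.9, 0, 0, 0], [0, 0, 0, 0]]
  ]
}}

```text
clock: 17.05
tool_pos: [0.391, -0.2934, 0.0058]
orientation: [-87.8, 89.0, -105.6]
force: [-1.1, 0.5, 0.5]
opening: 0.0869
```

Call:
{"fn": "move_arm", "kwargs": {
  "commands": [
    [[0, 0, 0, 0], [0, 0, 0, 0], [0, 0, 0, 0], [0, 0, 0, 0], [0, 0, 0, 0], [0, 0, 0, 0], [0, 0, 0, 0], [0, 0, 0, 0]]
  ],
  "jaw": 2.0
}}

```text
clock: 17.85
tool_pos: [0.3907, -0.2943, 0.0061]
orientation: [-84.5, 89.0, -102.4]
force: [-0.2, 0.9, 0.4]
opening: 0.0317
```

Call:
{"fn": "move_arm", "kwargs": {
  "commands": [
    [[-1, 0, 0, 0], [-2, 0, 0, 0], [-2, 0, 0, 0], [-2, 0, 0, 0], [0, 0, 0, 0], [0, 0, 0, 0], [0, 0, 0, 0]]
  ]
}}

```text
clock: 18.55
tool_pos: [0.3904, -0.2922, 0.0754]
orientation: [-87.7, 88.9, -105.8]
force: [0.4, -0.3, -2.3]
opening: 0.0318
```

```bash
python3 - <<'E'
from h import *
o=get_obs();print(o['joint_pos'].round(1));T=Ttool(o);print(T.round(4))
E
python3 plan.py .47 -.12 .16 300
```

```text
[-12.8  11.9 -34.8   1.6 -43.3 173.6]
[[-5.100e-03  3.091e-01  9.510e-01  3.904e-01]
 [-1.800e-02  9.508e-01 -3.092e-01 -2.922e-01]
 [-9.998e-01 -1.870e-02  7.000e-04  7.540e-02]
 [ 0.000e+00  0.000e+00  0.000e+00  1.000e+00]]
at [ 0.3904 -0.2922  0.0754] ang -18.0
[[-1.41, 3.14, 0.37, 0.122], [-1.41, 3.16, -0.01, 0.122], [-1.41, 3.14, -0.4, 0.122], [-1.41, 3.06, -0.78, 0.122], [-1.41, 2.95, -1.14, 0.122], [-1.41, 2.79, -1.49, 0.122]]
```

Call:
{"fn": "move_arm", "kwargs": {
  "commands": [
    [[-1.8, 3.1, 0.4, 0.122], [-1.8, 3.2, 0, 0.122], [-1.4, 3.1, -0.4, 0.122], [-1.4, 3.1, -0.8, 0.122], [-1.0, 3.0, -1.1, 0.122], [-1.0, 2.8, -1.5, 0.122], [0, 0, 0, 0], [0, 0, 0, 0]]
  ]
}}

```text
clock: 19.35
tool_pos: [0.4715, -0.1179, 0.1556]
orientation: [-47.1, 88.9, -106.9]
force: [-0.3, 0.3, -3.1]
opening: 0.0317
```

```bash
python3 - <<'E'
from plan import *
o=get_obs();print(Ttool(o).round(3),o['joint_pos'].round(1),o['opening'])
plan(.5506,-.0699,.06,264.7)
E
```

```text
[[-0.006  0.864  0.503  0.472]
 [-0.019  0.503 -0.864 -0.118]
 [-1.    -0.014  0.013  0.156]
 [ 0.     0.     0.     1.   ]] [ 10.    6.2 -28.9   1.2 -55.4 109.5] 0.03167215141427515
at [ 0.4715 -0.1179  0.1556] ang -59.8
[[1.91, 1.85, -0.03, 0.124], [1.91, 1.83, -0.26, 0.124], [1.91, 1.79, -0.49, 0.124], [1.91, 1.71, -0.7, 0.124], [1.91, 1.61, -0.91, 0.124]]
```

```bash
cat > plan.py <<'E'
import sys
from h import *
def plan(x,y,z,jaw=None,step=4.0,T=None,n=None):
    """rows to go to TCP x,y,z (m) with tool z axis at world angle jaw (deg)"""
    T=Ttool(get_obs()) if T is None else T
    a=np.degrees(np.arctan2(T[1,2],T[0,2]))
    da=0 if jaw is None else (jaw-a+180)%360-180
    D=(np.array([x,y,z])-T[:3,3])*100
    n=n or int(max(1,np.ceil(np.linalg.norm(D)/step),np.ceil(abs(da)/8)))
    s=-np.radians(da)/n;Q=T[:3,:3];rows=[]
    for i in range(n):
        rows.append([round(float(v),2) for v in Q.T@D/n]+[round(float(s),3)]);Q=Q@R.from_euler('x',s).as_matrix()
    print('at',T[:3,3].round(4),'ang',round(a,1),'tilt',T[:2,0].round(3));print(rows)
    E=np.eye(4);E[:3,:3]=Q;E[:3,3]=[x,y,z];return E
if __name__=='__main__': plan(*map(float,sys.argv[1:]))
E
python3 -c "
from plan import *
E=plan(.5506,-.0699,.07,264.7);E=plan(.5506,-.0699,.0215,264.7,T=E,step=2)
print(R.from_matrix(E[:3,:3]).as_matrix().round(3))"
```

```text
at [ 0.4715 -0.1179  0.1556] ang -59.8 tilt [-0.006 -0.019]
[[1.69, 1.87, -0.06, 0.124], [1.69, 1.85, -0.29, 0.124], [1.69, 1.8, -0.51, 0.124], [1.69, 1.73, -0.73, 0.124], [1.69, 1.62, -0.94, 0.124]]
at [ 0.5506 -0.0699  0.07  ] ang -95.3 tilt [-0.006 -0.019]
[[1.62, 0.01, -0.03, -0.0], [1.62, 0.01, -0.03, -0.0], [1.62, 0.01, -0.03, -0.0]]
[[-0.006  0.996 -0.092]
 [-0.019 -0.092 -0.996]
 [-1.    -0.004  0.019]]
```

Call:
{"fn": "move_arm", "kwargs": {
  "commands": [
    [[1.7, 1.9, -0.06, 0.124], [1.7, 1.85, -0.3, 0.124], [1.7, 1.8, -0.5, 0.124], [1.7, 1.7, -0.7, 0.124], [1.7, 1.6, -0.95, 0.124], [0, 0, 0, 0], [0, 0, 0, 0], [0, 0, 0, 0]]
  ]
}}

```text
clock: 20.15
tool_pos: [0.5502, -0.0718, 0.0703]
orientation: [-8.8, 88.9, -104.2]
force: [-0.5, 0.3, -2.2]
opening: 0.0319
```

```bash
python3 - <<'E'
from plan import *
o=get_obs();print(o['opening'],o['force'])
plan(.5506,-.0699,.0215,264.7,step=2)
V=shot('wrist');save('w5',V[0])
E
```

```text
0.03185293016981455 [-0.4902997   0.31193194 -2.20652164]
at [ 0.5502 -0.0718  0.0703] ang -95.4 tilt [-0.005 -0.019]
[[1.62, 0.01, -0.09, -0.0], [1.62, 0.01, -0.09, -0.0], [1.62, 0.01, -0.09, -0.0]]
```

View pics/w5.png

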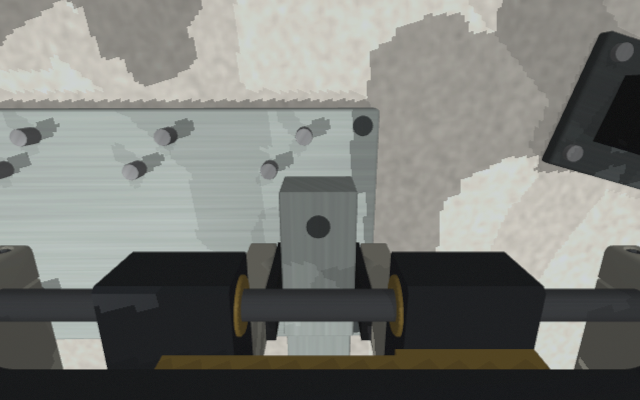

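Call:
{"fn": "move_arm", "kwargs": {
  "commands": [
    [[1.8, 0, -0.1, 0], [1.8, 0, -0.1, 0], [1.2, 0, -0.1, 0], [0, 0, 0, 0], [0, 0, 0, 0]]
  ]
}}

```text
clock: 20.7
tool_pos: [0.5513, -0.069, 0.0228]
orientation: [-5.2, 88.9, -100.6]
force: [-0.1, -0.1, -1.9]
opening: 0.0316
```

Call:
{"fn": "move_arm", "kwargs": {
  "commands": [
    [[0, 0.3, 0, 0], [0, 0.3, 0, 0], [0, 0.2, 0, 0], [0, 0.2, 0, 0], [0, 0.1, 0, 0], [0, 0, 0, 0], [0, 0, 0, 0]]
  ]
}}

```text
clock: 21.4
tool_pos: [0.5585, -0.0703, 0.0215]
orientation: [-22.6, 88.8, -118.1]
force: [-8.6, 1.4, 1.5]
opening: 0.0318
```

Call:
{"fn": "move_arm", "kwargs": {
  "commands": [
    [[0, 0, -0.2, 0], [0, 0, -0.2, 0], [0, 0, -0.1, 0], [0, 0, -0.1, 0], [0.1, 0, 0, 0], [0, 0, 0, 0], [0, 0, 0, 0]]
  ]
}}

```text
clock: 22.1
tool_pos: [0.5589, -0.065, 0.0203]
orientation: [-22.5, 88.7, -118.0]
force: [-8.4, -0.9, 0.4]
opening: 0.0318
```

Call:
{"fn": "move_arm", "kwargs": {
  "commands": [
    [[0, 0, -0.1, 0], [0, 0, -0.1, 0], [0.1, 0, 0, 0], [0, 0, 0, 0], [0, 0, 0, 0]]
  ]
}}

```text
clock: 22.6
tool_pos: [0.5589, -0.0648, 0.0198]
orientation: [-21.7, 88.6, -117.2]
force: [-8.4, -12.0, 4.8]
opening: 0.0318
```

Call:
{"fn": "move_arm", "kwargs": {
  "commands": [
    [[0, 0, 0, 0], [0, 0, 0, 0], [0, 0, 0, 0], [0, 0, 0, 0], [0, 0, 0, 0]]
  ],
  "jaw": 4.6
}}

```text
clock: 23.1
tool_pos: [0.5633, -0.0616, 0.0203]
orientation: [-4.0, 88.9, -99.4]
force: [-0.2, -0.1, -0.4]
opening: 0.0459
```

Call:
{"fn": "move_arm", "kwargs": {
  "commands": [
    [[0, 0, -0.2, 0], [0, 0, -0.2, 0], [0, 0, -0.2, 0], [0, 0, -0.1, 0], [0, 0, 0, 0], [0, 0, 0, 0], [0, 0, 0, 0]]
  ]
}}

```text
clock: 23.8
tool_pos: [0.5632, -0.0578, 0.0207]
orientation: [-7.2, 88.7, -102.6]
force: [1.1, -19.2, 3.8]
opening: 0.0464
```

Call:
{"fn": "move_arm", "kwargs": {
  "commands": [
    [[0, 0, 0.3, 0], [0, 0, 0.4, 0], [0, 0, 0.1, 0], [-2, 0, 0, 0], [-4, 0, 0, 0], [-4, 0, 0, 0], [-4, 0, 0, 0], [0, 0, 0, 0]]
  ]
}}

```text
clock: 24.6
tool_pos: [0.5668, -0.0595, 0.1662]
orientation: [25.4, 88.9, -70.0]
force: [0.5, -0.8, 0.1]
opening: 0.0461
```

Call:
{"fn": "move_arm", "kwargs": {
  "commands": [
    [[0, 0, 0, 0], [0, 0, 0, 0], [0, 0, 0, 0]]
  ],
  "jaw": 8.7
}}

```text
clock: 24.9
tool_pos: [0.5624, -0.0603, 0.1587]
orientation: [-13.1, 88.9, -108.5]
force: [-1.0, -0.8, -1.1]
opening: 0.0647
```

```bash
cat > chk.py <<'E'
from blank import *
a=np.radians(-5.3035);Rm=np.array([[np.cos(a),-np.sin(a)],[np.sin(a),np.cos(a)]])
N={'+':(.5807,.093),'0':(.5733,.0134),'-':(.5659,-.0663)}
def chk(k,V=None):
    V=V or shot('wrist');n=np.array(N[k])
    w=world(V[1],V[2],V[3]).reshape(-1,3);w=w[V[1].ravel()>0]
    L=(w[:,:2]-n)@Rm*1000;z=w[:,2]*1000
    near=(abs(L[:,0]+20)<75)&(abs(L[:,1])<40)
    F=L[near&(z>33)&(z<44)]
    if len(F)<30: print(k,'no foot');return
    (c,s,an)=cv2.minAreaRect(F.astype(np.float32));print(k,'foot in nest mm',np.round(c,2),np.round(s,1),round(an,2),'ztop',np.median(z[near&(z>33)&(z<44)]).round(1),'ranges x',F[:,0].min().round(1),F[:,0].max().round(1),'y',F[:,1].min().round(1),F[:,1].max().round(1))
    Q=near&(z>20.5)&(z<27)
    for nm,p in [('end',(40,0)),('s1',(20,21)),('s2',(-65,21))]:
        q=L[Q&(np.hypot(L[:,0]-p[0],L[:,1]-p[1])<8)]
        if len(q)>10: print('  pin',nm,np.round(cv2.minEnclosingCircle(q.astype(np.float32))[0],2)-p,len(q))
E
python3 - <<'E'
from chk import *
from plan import plan
V=shot('wrist');chk('-',V);save('w6',V[0])
E1=plan(.42,.12,.25,275);E2=plan(.40,.25,.22,287,T=E1)
S={n:shot(n) for n in ['side','scene']}
for n in S: blank((.38,.27),S[n]);blank((.468,.425),S[n])
E
```

```text
- foot in nest mm [-0.15  0.38] [70.2 32. ] 0.09 ztop 38.6 ranges x -35.3 35.0 y -15.7 16.4
  pin end [-1.91 -0.11] 137
  pin s1 [-0.05  0.23] 110
  pin s2 [ 0.23 -1.72] 127
at [ 0.5625 -0.0604  0.1588] ang -95.5 tilt [-0.006 -0.019]
[[-1.34, -2.28, -2.35, -0.026], [-1.34, -2.22, -2.4, -0.026], [-1.34, -2.15, -2.46, -0.026], [-1.34, -2.09, -2.52, -0.026], [-1.34, -2.02, -2.57, -0.026], [-1.34, -1.95, -2.62, -0.026], [-1.34, -1.88, -2.67, -0.026]]
at [0.42 0.12 0.25] ang -85.0 tilt [-0.006 -0.019]
[[0.69, -0.21, -3.29, -0.052], [0.69, -0.04, -3.3, -0.052], [0.69, 0.14, -3.3, -0.052], [0.69, 0.31, -3.29, -0.052]]
none
foot [0.4615 0.4171] yaw 86.3 LxW 5.0 4.1 z 0.026 tongue pts +/- 0 0
none
foot [0.4853 0.4207] yaw -62.3 LxW 14.0 6.3 z 0.0272 tongue pts +/- 12 1
```

Call:
{"fn": "move_arm", "kwargs": {
  "commands": [
    [[-1.3, -2.3, -2.3, -0.026], [-1.3, -2.2, -2.4, -0.026], [-1.3, -2.2, -2.5, -0.026], [-1.3, -2.1, -2.5, -0.026], [-1.3, -2.0, -2.6, -0.026], [-1.3, -2.0, -2.6, -0.026], [-1.3, -1.9, -2.7, -0.026]]
  ]
}}

```text
clock: 25.75
tool_pos: [0.4183, 0.1207, 0.2485]
orientation: [-17.7, 88.9, -102.7]
force: [-0.0, 0.7, 0.7]
opening: 0.0873
```

Call:
{"fn": "move_arm", "kwargs": {
  "commands": [
    [[0.7, -0.2, -3.3, -0.052], [0.7, 0, -3.3, -0.052], [0.7, 0.1, -3.3, -0.052], [0.7, 0.3, -3.3, -0.052], [0, 0, 0, 0], [0, 0, 0, 0], [0, 0, 0, 0]]
  ]
}}

```text
clock: 26.45
tool_pos: [0.3996, 0.2498, 0.2178]
orientation: [-29.1, 88.9, -102.2]
force: [0.1, 0.5, 0.4]
opening: 0.0867
```

```bash
python3 - <<'E'
from chk import *
from plan import plan
V=shot('wrist');save('w7',V[0])
r=blank((.38,.272),V)
print(get_obs()['joint_pos'].round(1))
f,y=r;y=np.radians(y);plan(f[0]-.01*np.cos(y),f[1]-.01*np.sin(y),.006,np.degrees(y)-90,n=8)
E
```

```text
foot [0.3794 0.273 ] yaw 17.1 LxW 70.2 32.1 z 0.0266 tongue pts +/- 0 746
[ 56.4   1.9 -24.4   0.5 -64.7  50.3]
at [0.3997 0.2496 0.218 ] ang -73.2 tilt [-0.004 -0.019]
[[2.65, -0.26, -0.4, -0.001], [2.65, -0.26, -0.4, -0.001], [2.65, -0.26, -0.4, -0.001], [2.65, -0.26, -0.4, -0.001], [2.65, -0.26, -0.4, -0.001], [2.65, -0.26, -0.4, -0.001], [2.65, -0.26, -0.4, -0.001], [2.65, -0.26, -0.4, -0.001]]
```

Call:
{"fn": "move_arm", "kwargs": {
  "commands": [
    [[3.5, -0.5, -0.8, -0.001], [3.5, -0.5, -0.8, -0.001], [3.5, -0.5, -0.8, -0.001], [3.5, -0.5, -0.8, -0.001], [3.2, -0.1, 0, -0.001], [2.5, 0, 0, 0], [1.5, 0, 0, 0], [0, 0, 0, 0]]
  ]
}}

```text
clock: 27.3
tool_pos: [0.3689, 0.2689, 0.0042]
orientation: [-31.9, 88.7, -104.8]
force: [0.9, -0.1, 0.2]
opening: 0.0872
```

Call:
{"fn": "move_arm", "kwargs": {
  "commands": [
    [[0, 0, 0, 0], [0, 0, 0, 0], [0, 0, 0, 0], [0, 0, 0, 0], [0, 0, 0, 0], [0, 0, 0, 0], [0, 0, 0, 0], [0, 0, 0, 0]]
  ],
  "jaw": 2.0
}}

```text
clock: 28.1
tool_pos: [0.3693, 0.2708, 0.0057]
orientation: [-28.9, 88.9, -101.7]
force: [-0.6, 0.1, 1.5]
opening: 0.0316
```

Call:
{"fn": "move_arm", "kwargs": {
  "commands": [
    [[-1, 0, 0, 0], [-2, 0, 0, 0], [-3, 0, 0, 0], [-3, 0, 0, 0], [0, 0, 0, 0], [0, 0, 0, 0], [0, 0, 0, 0]]
  ]
}}

```text
clock: 28.8
tool_pos: [0.3691, 0.2718, 0.0951]
orientation: [-30.8, 88.8, -103.6]
force: [1.0, -0.5, -1.5]
opening: 0.0316
```

```bash
python3 - <<'E'
from plan import *
print(get_obs()['opening'])
E1=plan(.47,.12,.12,270);plan(.5556,.0893,.07,264.7,T=E1)
E
```

```text
0.03160516585109414
at [0.3691 0.2718 0.0951] ang -72.8 tilt [-0.005 -0.02 ]
[[-0.45, 1.03, 3.5, 0.06], [-0.45, 1.23, 3.44, 0.06], [-0.45, 1.44, 3.36, 0.06], [-0.45, 1.64, 3.26, 0.06], [-0.45, 1.83, 3.16, 0.06]]
at [0.47 0.12 0.12] ang -90.0 tilt [-0.005 -0.02 ]
[[1.67, 2.86, 0.99, 0.031], [1.67, 2.89, 0.9, 0.031], [1.67, 2.92, 0.81, 0.031]]
```

Call:
{"fn": "move_arm", "kwargs": {
  "commands": [
    [[-0.5, 1.0, 3.5, 0.06], [-0.5, 1.2, 3.4, 0.06], [-0.5, 1.4, 3.4, 0.06], [-0.5, 1.6, 3.3, 0.06], [-0.5, 1.8, 3.2, 0.06], [1.6, 2.9, 1.0, 0.031], [1.6, 2.9, 0.9, 0.031], [1.6, 2.9, 0.8, 0.031]]
  ]
}}

```text
clock: 29.6
tool_pos: [0.5553, 0.0878, 0.0735]
orientation: [-11.2, 88.8, -106.6]
force: [-0.1, 0.9, -1.7]
opening: 0.0317
```

Call:
{"fn": "move_arm", "kwargs": {
  "commands": [
    [[0, 0, 0, 0], [0, 0, 0, 0], [0, 0, 0, 0]]
  ]
}}

```text
clock: 29.9
tool_pos: [0.554, 0.0888, 0.0747]
orientation: [-10.5, 88.8, -105.9]
force: [0.6, 0.9, -1.2]
opening: 0.0315
```

```bash
python3 - <<'E'
from plan import *
print(get_obs()['opening'])
plan(.562,.0897,.0205,264.7,step=2)
E
```

```text
0.031487956543946406
at [0.554  0.0888 0.0747] ang -95.3 tilt [-0.006 -0.019]
[[1.8, 0.27, -0.09, -0.0], [1.8, 0.27, -0.09, -0.0], [1.8, 0.27, -0.09, -0.0]]
```

Call:
{"fn": "move_arm", "kwargs": {
  "commands": [
    [[1.8, 0.3, -0.1, 0], [1.8, 0.3, -0.1, 0], [1.8, 0.2, -0.1, 0], [0, 0, 0, 0], [0, 0, 0, 0]]
  ]
}}

```text
clock: 30.4
tool_pos: [0.5626, 0.0906, 0.0219]
orientation: [-6.3, 88.9, -101.6]
force: [-0.6, -0.5, -0.9]
opening: 0.0318
```

Call:
{"fn": "move_arm", "kwargs": {
  "commands": [
    [[0, 0.3, 0, 0], [0, 0.3, 0, 0], [0, 0.2, 0, 0], [0, 0.2, 0, 0], [0, 0.1, 0, 0], [0, 0, 0, 0], [0, 0, 0, 0]]
  ]
}}

```text
clock: 31.1
tool_pos: [0.5705, 0.0886, 0.0208]
orientation: [-20.2, 88.7, -115.6]
force: [-12.2, 4.9, 3.6]
opening: 0.0319
```

Call:
{"fn": "move_arm", "kwargs": {
  "commands": [
    [[0, 0, -0.2, 0], [0, 0, -0.2, 0], [0, 0, -0.1, 0], [0, 0, -0.1, 0], [0, 0, 0, 0], [0, 0, 0, 0]]
  ]
}}

```text
clock: 31.7
tool_pos: [0.5709, 0.0934, 0.0201]
orientation: [-20.9, 88.6, -116.3]
force: [-7.9, -2.2, -0.8]
opening: 0.032
```

Call:
{"fn": "move_arm", "kwargs": {
  "commands": [
    [[0, 0, -0.1, 0], [0, 0, -0.1, 0], [0.1, 0, 0, 0], [0, 0, 0, 0], [0, 0, 0, 0]]
  ]
}}

```text
clock: 32.2
tool_pos: [0.5709, 0.0945, 0.0194]
orientation: [-20.6, 88.6, -116.1]
force: [-7.5, -6.4, 1.2]
opening: 0.0317
```

Call:
{"fn": "move_arm", "kwargs": {
  "commands": [
    [[0, 0, 0, 0], [0, 0, 0, 0], [0, 0, 0, 0], [0, 0, 0, 0], [0, 0, 0, 0]]
  ],
  "jaw": 4.6
}}

```text
clock: 32.7
tool_pos: [0.575, 0.0975, 0.0203]
orientation: [-4.4, 88.9, -99.7]
force: [0.8, -0.5, 0.5]
opening: 0.0459
```

Call:
{"fn": "move_arm", "kwargs": {
  "commands": [
    [[0, 0, -0.2, 0], [0, 0, -0.2, 0], [0, 0, -0.2, 0], [0, 0, -0.1, 0], [0, 0, 0, 0], [0, 0, 0, 0], [0, 0, 0, 0]]
  ]
}}

```text
clock: 33.4
tool_pos: [0.575, 0.1015, 0.0204]
orientation: [-8.2, 88.7, -103.5]
force: [1.8, -14.4, 5.7]
opening: 0.0461
```

Call:
{"fn": "move_arm", "kwargs": {
  "commands": [
    [[0, 0, 0.3, 0], [0, 0, 0.4, 0], [0, 0, 0.1, 0], [-2, 0, 0, 0], [-4, 0, 0, 0], [-4, 0, 0, 0], [-4, 0, 0, 0], [0, 0, 0, 0]]
  ]
}}

```text
clock: 34.2
tool_pos: [0.5784, 0.1004, 0.1664]
orientation: [26.7, 89.1, -68.5]
force: [0.1, 0.1, 0.7]
opening: 0.0462
```

Call:
{"fn": "move_arm", "kwargs": {
  "commands": [
    [[0, 0, 0, 0], [0, 0, 0, 0], [0, 0, 0, 0]]
  ],
  "jaw": 8.7
}}

```text
clock: 34.5
tool_pos: [0.5744, 0.0986, 0.1588]
orientation: [-11.7, 88.8, -107.0]
force: [-0.4, 0.5, -0.3]
opening: 0.0645
```

```bash
python3 - <<'E'
from chk import *
from plan import plan
V=shot('wrist');chk('+',V);chk('-',V)
E1=plan(.40,.16,.30,250);E2=plan(.45,.39,.25,223,T=E1)
E
```

```text
+ foot in nest mm [-0.15  0.42] [32.1 70.4] 89.93 ztop 38.6 ranges x -35.3 35.0 y -15.6 16.4
  pin end [-1.8   0.04] 132
  pin s1 [0.04 0.52] 112
  pin s2 [ 0.03 -1.53] 127
- foot in nest mm [0.03 0.66] [69.9 33.4] 0.34 ztop 38.7 ranges x -34.9 34.9 y -16.2 17.5
  pin end [-1.89  0.07] 155
  pin s1 [-0.09 -1.4 ] 177
  pin s2 [ 0.45 -0.92] 122
at [0.5745 0.0986 0.1588] ang -95.3 tilt [-0.006 -0.02 ]
[[-2.36, -3.0, -0.7, 0.043], [-2.36, -3.03, -0.57, 0.043], [-2.36, -3.05, -0.44, 0.043], [-2.36, -3.07, -0.31, 0.043], [-2.36, -3.08, -0.18, 0.043], [-2.36, -3.08, -0.05, 0.043]]
at [0.4  0.16 0.3 ] ang -110.0 tilt [-0.006 -0.02 ]
[[0.65, -0.45, -3.35, 0.067], [0.65, -0.68, -3.31, 0.067], [0.65, -0.9, -3.25, 0.067], [0.65, -1.12, -3.19, 0.067], [0.65, -1.33, -3.1, 0.067], [0.65, -1.53, -3.01, 0.067], [0.65, -1.73, -2.9, 0.067]]
```

Call:
{"fn": "move_arm", "kwargs": {
  "commands": [
    [[-2.4, -3.0, -0.7, 0.043], [-2.4, -3.0, -0.6, 0.043], [-2.4, -3.0, -0.4, 0.043], [-2.4, -3.1, -0.3, 0.043], [-2.4, -3.1, -0.2, 0.043], [-2.4, -3.1, 0, 0.043]]
  ]
}}

```text
clock: 35.15
tool_pos: [0.3989, 0.1597, 0.3039]
orientation: [6.5, 88.8, -103.7]
force: [0.1, 1.3, -0.2]
opening: 0.0869
```

Call:
{"fn": "move_arm", "kwargs": {
  "commands": [
    [[0.6, -0.4, -3.4, 0.067], [0.6, -0.7, -3.3, 0.067], [0.6, -0.9, -3.2, 0.067], [0.6, -1.1, -3.2, 0.067], [0.6, -1.3, -3.1, 0.067], [0.6, -1.5, -3.0, 0.067], [0.6, -1.7, -2.9, 0.067], [0, 0, 0, 0]]
  ]
}}

```text
clock: 35.95
tool_pos: [0.4516, 0.3916, 0.2537]
orientation: [31.4, 88.7, -105.7]
force: [-1.0, -0.8, -0.1]
opening: 0.0868
```

Call:
{"fn": "move_arm", "kwargs": {
  "commands": [
    [[0, 0, 0, 0], [0, 0, 0, 0]]
  ]
}}

```text
clock: 36.15
tool_pos: [0.4515, 0.3884, 0.2568]
orientation: [34.4, 88.9, -102.6]
force: [0.5, -0.3, 1.1]
opening: 0.0868
```

```bash
python3 - <<'E'
from chk import *
from plan import plan
V=shot('wrist');save('w8',V[0])
r=blank((.465,.425),V)
print(get_obs()['joint_pos'].round(1))
f,y=r;y=np.radians(y);plan(f[0]-.01*np.cos(y),f[1]-.01*np.sin(y),.006,np.degrees(y)-90,n=8)
E
```

```text
foot [0.4672 0.4271] yaw -44.9 LxW 70.5 32.1 z 0.0265 tongue pts +/- 638 0
[ 59.7  12.6  -6.5   0.4 -71.9 -16.8]
at [0.4515 0.3883 0.2573] ang -137.0 tilt [-0.004 -0.019]
[[3.13, -0.38, -0.52, -0.005], [3.13, -0.38, -0.52, -0.005], [3.13, -0.38, -0.52, -0.005], [3.13, -0.37, -0.52, -0.005], [3.13, -0.37, -0.52, -0.005], [3.13, -0.37, -0.53, -0.005], [3.13, -0.37, -0.53, -0.005], [3.13, -0.36, -0.53, -0.005]]
```

Call:
{"fn": "move_arm", "kwargs": {
  "commands": [
    [[3.8, -0.6, -0.8, -0.005], [3.8, -0.6, -0.8, -0.005], [3.8, -0.6, -0.8, -0.005], [3.8, -0.6, -0.8, -0.005], [3.6, -0.6, -0.8, -0.005], [2.8, 0, -0.2, -0.005], [2.2, 0, 0, -0.005], [1.1, 0, 0, 0]]
  ]
}}

```text
clock: 37.0
tool_pos: [0.4599, 0.4336, 0.0057]
orientation: [30.9, 88.8, -104.1]
force: [0.5, -0.7, 1.0]
opening: 0.0871
```

Call:
{"fn": "move_arm", "kwargs": {
  "commands": [
    [[0, 0, 0, 0], [0, 0, 0, 0], [0, 0, 0, 0], [0, 0, 0, 0], [0, 0, 0, 0], [0, 0, 0, 0], [0, 0, 0, 0], [0, 0, 0, 0]]
  ],
  "jaw": 2.0
}}

```text
clock: 37.8
tool_pos: [0.4603, 0.435, 0.0074]
orientation: [33.1, 88.9, -101.9]
force: [-1.0, -1.0, 1.9]
opening: 0.0314
```

Call:
{"fn": "move_arm", "kwargs": {
  "commands": [
    [[-1, 0, 0, 0], [-2, 0, 0, 0], [-3, 0, 0, 0], [-3, 0, 0, 0], [-3, 0, 0, 0], [0, 0, 0, 0], [0, 0, 0, 0]]
  ]
}}

```text
clock: 38.5
tool_pos: [0.4607, 0.4375, 0.1281]
orientation: [33.5, 89.0, -101.5]
force: [-0.3, -0.2, -3.8]
opening: 0.0317
```

```bash
python3 - <<'E'
from plan import *
print(get_obs()['opening'])
E1=plan(.41,.13,.12,250);plan(.5546,.0101,.09,264.7,T=E1)
E
```

```text
0.031700301710557315
at [0.4607 0.4375 0.1281] ang -135.0 tilt [-0.003 -0.017]
[[0.17, 2.27, 3.16, -0.055], [0.17, 2.09, 3.28, -0.055], [0.17, 1.91, 3.39, -0.055], [0.17, 1.72, 3.49, -0.055], [0.17, 1.53, 3.58, -0.055], [0.17, 1.33, 3.66, -0.055], [0.17, 1.13, 3.73, -0.055], [0.17, 0.93, 3.78, -0.055]]
at [0.41 0.13 0.12] ang -110.0 tilt [-0.003 -0.017]
[[0.63, 3.54, 1.25, -0.051], [0.63, 3.47, 1.43, -0.051], [0.63, 3.39, 1.61, -0.051], [0.63, 3.3, 1.78, -0.051], [0.63, 3.21, 1.95, -0.051]]
```

Call:
{"fn": "move_arm", "kwargs": {
  "commands": [
    [[0.2, 2.3, 3.2, -0.055], [0.2, 2.1, 3.3, -0.055], [0.2, 1.9, 3.4, -0.055], [0.2, 1.7, 3.5, -0.055], [0.2, 1.5, 3.6, -0.055], [0.2, 1.3, 3.7, -0.055], [0.2, 1.1, 3.7, -0.055], [0.2, 0.9, 3.8, -0.055]]
  ]
}}

```text
clock: 39.3
tool_pos: [0.4075, 0.127, 0.1161]
orientation: [3.8, 88.8, -105.8]
force: [1.6, -0.5, -2.1]
opening: 0.0316
```

Call:
{"fn": "move_arm", "kwargs": {
  "commands": [
    [[0.6, 3.5, 1.2, -0.051], [0.6, 3.5, 1.4, -0.051], [0.6, 3.4, 1.6, -0.051], [0.6, 3.3, 1.8, -0.051], [0.6, 3.2, 1.9, -0.051], [0, 0, 0, 0], [0, 0, 0, 0], [0, 0, 0, 0]]
  ]
}}

```text
clock: 40.1
tool_pos: [0.553, 0.0109, 0.088]
orientation: [-12.0, 88.9, -107.2]
force: [0.2, 0.1, -2.9]
opening: 0.0318
```

```bash
python3 - <<'E'
from plan import *
print(get_obs()['opening'])
plan(.5544,.0101,.022,264.7,step=2)
E
```

```text
0.03176346461364554
at [0.553  0.0109 0.088 ] ang -95.2 tilt [-0.006 -0.019]
[[1.65, 0.04, -0.02, 0.0], [1.65, 0.04, -0.02, 0.0], [1.65, 0.04, -0.02, 0.0], [1.65, 0.04, -0.02, 0.0]]
```

Call:
{"fn": "move_arm", "kwargs": {
  "commands": [
    [[2.0, 0, 0, 0], [2.0, 0, 0, 0], [1.6, 0, 0, 0], [1.0, 0, 0, 0], [0, 0, 0, 0], [0, 0, 0, 0]]
  ]
}}

```text
clock: 40.7
tool_pos: [0.554, 0.0102, 0.0234]
orientation: [-5.3, 88.9, -100.5]
force: [0.4, 1.2, -1.7]
opening: 0.0316
```

Call:
{"fn": "move_arm", "kwargs": {
  "commands": [
    [[0, 0.3, 0, 0], [0, 0.3, 0, 0], [0, 0.2, 0, 0], [0, 0.2, 0, 0], [0, 0.2, 0, 0], [0, 0, 0, 0], [0, 0, 0, 0]]
  ]
}}

```text
clock: 41.4
tool_pos: [0.5625, 0.0078, 0.0217]
orientation: [-21.8, 88.7, -117.0]
force: [-8.3, 0.8, -1.1]
opening: 0.0318
```

Call:
{"fn": "move_arm", "kwargs": {
  "commands": [
    [[0, 0, -0.2, 0], [0, 0, -0.2, 0], [0, 0, -0.1, 0], [0, 0, -0.1, 0], [0, 0, 0, 0], [0, 0, 0, 0]]
  ]
}}

```text
clock: 42.0
tool_pos: [0.5629, 0.0132, 0.0215]
orientation: [-22.0, 88.7, -117.3]
force: [-7.1, -1.1, -2.5]
opening: 0.032
```

Call:
{"fn": "move_arm", "kwargs": {
  "commands": [
    [[0.1, 0, -0.1, 0], [0.1, 0, -0.1, 0], [0, 0, -0.1, 0], [0, 0, 0, 0], [0, 0, 0, 0]]
  ]
}}

```text
clock: 42.5
tool_pos: [0.5629, 0.0149, 0.0199]
orientation: [-21.7, 88.6, -117.0]
force: [-8.7, -7.2, 2.4]
opening: 0.0313
```

Call:
{"fn": "move_arm", "kwargs": {
  "commands": [
    [[0, 0, 0, 0], [0, 0, 0, 0], [0, 0, 0, 0], [0, 0, 0, 0], [0, 0, 0, 0]]
  ],
  "jaw": 4.6
}}

```text
clock: 43.0
tool_pos: [0.5671, 0.0178, 0.0208]
orientation: [-4.6, 88.9, -99.8]
force: [-1.0, -0.2, -0.2]
opening: 0.0461
```

Call:
{"fn": "move_arm", "kwargs": {
  "commands": [
    [[0, 0, -0.2, 0], [0, 0, -0.2, 0], [0, 0, -0.2, 0], [0, 0, -0.1, 0], [0, 0, 0, 0], [0, 0, 0, 0], [0, 0, 0, 0]]
  ]
}}

```text
clock: 43.7
tool_pos: [0.5671, 0.022, 0.0211]
orientation: [-7.8, 88.7, -102.9]
force: [2.1, -15.4, 5.2]
opening: 0.0464
```

Call:
{"fn": "move_arm", "kwargs": {
  "commands": [
    [[0, 0, 0.3, 0], [0, 0, 0.4, 0], [0, 0, 0.1, 0], [-2, 0, 0, 0], [-4, 0, 0, 0], [-4, 0, 0, 0], [-4, 0, 0, 0], [0, 0, 0, 0]]
  ]
}}

```text
clock: 44.5
tool_pos: [0.5706, 0.0204, 0.1668]
orientation: [26.1, 89.0, -69.0]
force: [-0.8, -0.7, -0.9]
opening: 0.0461
```

Call:
{"fn": "move_arm", "kwargs": {
  "commands": [
    [[-3, 0, 0, 0], [-3, 0, 0, 0], [0, 0, 0, 0], [0, 0, 0, 0], [0, 0, 0, 0]]
  ]
}}

```text
clock: 45.0
tool_pos: [0.5667, 0.0204, 0.2194]
orientation: [-11.2, 88.9, -106.3]
force: [-1.0, -0.3, -0.8]
opening: 0.046
```

```bash
python3 - <<'E'
from chk import *
from plan import plan
V=shot('wrist');[chk(k,V) for k in '+0-'];save('w9',V[0])
E1=plan(.39,-.14,.30,290);E2=plan(.43,-.40,.25,290,T=E1);E3=plan(.5145,-.4475,.12,290,T=E2)
E
```

```text
+ foot in nest mm [0.21 0.24] [32.4 69.6] 89.83 ztop 38.5 ranges x -34.6 35.0 y -15.9 16.5
  pin end [-2.    0.08] 99
  pin s1 [-0.04  0.24] 52
  pin s2 [ 0.32 -1.71] 88
0 foot in nest mm [-0.07 -0.05] [31.6 70. ] 89.52 ztop 38.6 ranges x -35.2 34.9 y -15.7 16.0
  pin end [-1.96 -0.05] 92
  pin s1 [-0.06  0.28] 80
  pin s2 [ 0.05 -1.56] 88
- foot in nest mm [-0.13  0.33] [32.5 69.9] 89.87 ztop 38.6 ranges x -35.1 34.8 y -15.8 16.6
  pin end [-1.9   0.17] 101
  pin s1 [-0.21 -1.61] 97
  pin s2 [ 0.19 -1.71] 101
at [0.5667 0.0203 0.2193] ang -95.2 tilt [-0.006 -0.019]
[[-1.09, -2.31, 2.53, -0.063], [-1.09, -2.47, 2.38, -0.063], [-1.09, -2.61, 2.22, -0.063], [-1.09, -2.74, 2.05, -0.063], [-1.09, -2.87, 1.88, -0.063], [-1.09, -2.98, 1.69, -0.063], [-1.09, -3.08, 1.5, -0.063]]
at [ 0.39 -0.14  0.3 ] ang -70.0 tilt [-0.006 -0.019]
[[0.78, -0.72, 3.67, 0.0], [0.78, -0.72, 3.67, 0.0], [0.78, -0.72, 3.67, 0.0], [0.78, -0.72, 3.67, 0.0], [0.78, -0.72, 3.67, 0.0], [0.78, -0.72, 3.67, 0.0], [0.78, -0.72, 3.67, 0.0]]
at [ 0.43 -0.4   0.25] ang -70.0 tilt [-0.006 -0.019]
[[2.61, 1.29, 1.43, -0.0], [2.61, 1.29, 1.43, -0.0], [2.61, 1.29, 1.43, -0.0], [2.61, 1.29, 1.43, -0.0], [2.61, 1.29, 1.43, -0.0]]
```

View pics/w9.png

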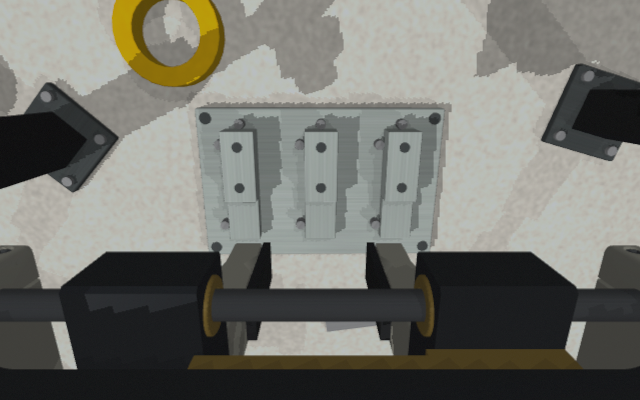

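```bash
python3 - <<'E'
from chk import *
Vs=[shot('wrist') for _ in range(3)]
for k in '+0-':
    n=np.array(N[k]);r=[]
    for V in Vs:
        w=world(V[1],V[2],V[3]).reshape(-1,3);w=w[V[1].ravel()>0];L=(w[:,:2]-n)@Rm*1000;z=w[:,2]*1000
        out=[]
        for x0,x1,zl,zh in [(-33,-12,33,44),(-12,10,33,44),(10,33,33,44),(-78,-38,20.5,31)]:
            m=(L[:,0]>x0)&(L[:,0]<x1)&(abs(L[:,1])<(22 if zl>30 else 15.3))&(z>zl)&(z<zh);out+=list(np.percentile(L[m,1],[1,50,99]).round(2))
        r.append(out)
    print(k,np.mean(r,0).round(2))
E
```

```text
+ [-15.67  -0.12  15.86 -15.67  -0.25  15.85 -15.67  -0.16  15.8  -15.05
  -0.03  14.9 ]
0 [-15.     0.25  15.74 -15.53   0.03  15.56 -15.17   0.17  15.98 -15.08
   0.41  15.18]
- [-15.11   1.09  16.35 -15.13   1.09  16.42 -14.98   1.22  16.44 -14.96
   0.13  14.97]
```

```bash
python3 - <<'E'
from fit import *
V=[tuple(np.load(f'{n}0.npz')[k] for k in 'pdKT') for n in ['scene','side','w1'.replace('w1','scene')]]
V[2]=tuple(np.load('w1.npz')[k] for k in 'pdKT')
for v in V:
    P=pts([v],(.52,-.58),.09,.0,.35)[0];print(len(P),np.percentile(P[:,2],[50,90,99]) if len(P) else '', P[:,1].max() if len(P) else '')
E
```

```text
1755 [0.04326931 0.048955   0.05285589] -0.4907863516325339
2068 [0.04576182 0.04796006 0.04978501] -0.4901440781585711
20407 [0.04558211 0.04779764 0.04887593] -0.4900279160829518
```

Call:
{"fn": "move_arm", "kwargs": {
  "commands": [
    [[-2, -2.3, 2.5, -0.063], [-2, -2.5, 2.4, -0.063], [-1.5, -2.6, 2.2, -0.063], [-1, -2.7, 2.0, -0.063], [-1, -2.9, 1.9, -0.063], [-0.5, -3.0, 1.7, -0.063], [0, -3.1, 1.5, -0.063]]
  ],
  "jaw": 0
}}

```text
clock: 45.9
tool_pos: [0.3894, -0.1405, 0.3048]
orientation: [-28.4, 88.9, -98.2]
force: [-0.1, -0.4, -0.2]
opening: 0.0009
```

Call:
{"fn": "move_arm", "kwargs": {
  "commands": [
    [[0.8, -0.7, 3.7, 0], [0.8, -0.7, 3.7, 0], [0.8, -0.7, 3.7, 0], [0.8, -0.7, 3.7, 0], [0.8, -0.7, 3.7, 0], [0.8, -0.7, 3.7, 0], [0.8, -0.7, 3.7, 0]]
  ]
}}

```text
clock: 46.6
tool_pos: [0.433, -0.4024, 0.252]
orientation: [-34.3, 88.9, -104.2]
force: [0.1, 0.9, -0.2]
opening: 0.0006
```

Call:
{"fn": "move_arm", "kwargs": {
  "commands": [
    [[2.6, 1.3, 1.4, 0], [2.6, 1.3, 1.4, 0], [2.6, 1.3, 1.4, 0], [2.6, 1.3, 1.4, 0], [2.6, 1.3, 1.4, 0], [0, 0, 0, 0], [0, 0, 0, 0], [0, 0, 0, 0]]
  ]
}}

```text
clock: 47.4
tool_pos: [0.5177, -0.4467, 0.1243]
orientation: [-29.6, 88.9, -99.5]
force: [-0.6, -0.7, 1.4]
opening: 0.0003
```

```bash
python3 - <<'E'
from plan import *
print(get_obs()['opening'],get_obs()['joint_pos'].round(0))
plan(.5145,-.4475,.066,step=2)
E
```

```text
0.0003272058173641934 [-24.  25.  -7.   1. -58. 133.]
at [ 0.5177 -0.4467  0.1243] ang -69.9 tilt [-0.003 -0.019]
[[1.94, -0.09, -0.04, -0.0], [1.94, -0.09, -0.04, -0.0], [1.94, -0.09, -0.04, -0.0]]
```

Call:
{"fn": "move_arm", "kwargs": {
  "commands": [
    [[2, -0.1, 0, 0], [2, -0.1, 0, 0], [1.6, -0.1, -0.1, 0], [0, 0, 0, 0], [0, 0, 0, 0]]
  ]
}}

```text
clock: 47.9
tool_pos: [0.5147, -0.448, 0.0692]
orientation: [-27.1, 88.9, -96.9]
force: [0.3, 0.4, -0.6]
opening: 0.0002
```

Call:
{"fn": "move_arm", "kwargs": {
  "commands": [
    [[0.3, 0, 0, 0], [0.3, 0, 0, 0], [0.3, 0, 0, 0], [0.3, 0, 0, 0], [0.2, 0, 0, 0], [0, 0, 0, 0], [0, 0, 0, 0], [0, 0, 0, 0]]
  ]
}}

```text
clock: 48.7
tool_pos: [0.5151, -0.4482, 0.0561]
orientation: [-25.7, 88.8, -95.5]
force: [-2.7, 4.1, 16.7]
opening: 0.0004
```

Call:
{"fn": "move_arm", "kwargs": {
  "commands": [
    [[0.2, 0, 0, 0], [0, 0, 0, 0], [0, 0, 0, 0], [0, 0, 0, 0]]
  ]
}}

```text
clock: 49.1
tool_pos: [0.5151, -0.4483, 0.0559]
orientation: [-24.3, 88.8, -94.1]
force: [-5.3, 10.6, 28.5]
opening: 0.0008
```

Call:
{"fn": "move_arm", "kwargs": {
  "commands": [
    [[-1, 0, 0, 0], [-2, 0, 0, 0], [-4, -1, -1, 0], [-4, -1, -1, 0], [-4, -1, -1, 0], [-4, -1, -1, 0], [0, 0, 0, 0]]
  ]
}}

```text
clock: 49.8
tool_pos: [0.4646, -0.4218, 0.2482]
orientation: [-9.7, 88.6, -79.5]
force: [1.3, -0.4, 0.4]
opening: 0.0007
```

```bash
python3 - <<'E'
from fit import *
from top import top
S=[shot('scene'),shot('side')]
o=get_obs();print(o['clock'],o['tool_pos'],o['force'])
for n,c in [('cam',(.6207,.2751)),('light',(.596,-.272))]:
    for P in pts(S,c,.03,.275,.31): print(n,len(P),np.percentile(P[:,2],[50,90]).round(4))
out=np.vstack([v[0][90:340,60:580] for v in S]);save('end',out)
E
```

```text
49.9 [ 0.46375724 -0.42062874  0.2424748 ] [-0.13305447  0.1734754  -0.90661169]
cam 141 [0.2822 0.2856]
cam 80 [0.283  0.2852]
light 110 [0.2832 0.2867]
light 202 [0.2844 0.2861]
```

View pics/end.png

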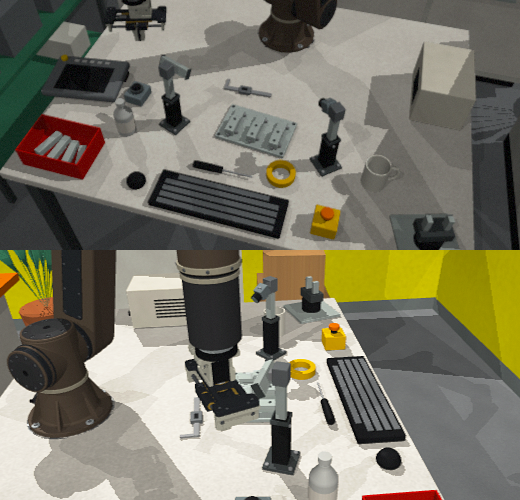

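```bash
python3 - <<'E'
from chk import *
for n in ['scene']:
    V=shot(n);[chk(k,V) for k in '+0-']
print(close_job())
E
```

```text
+ foot in nest mm [-14.86   3.49] [ 32.  111.3] 88.88 ztop 37.6 ranges x -70.4 40.6 y -13.3 19.1
0 foot in nest mm [-1.54  3.37] [33.8 73.8] 89.97 ztop 37.7 ranges x -38.4 35.4 y -13.5 20.3
- foot in nest mm [-0.78  3.77] [33.1 74.1] 89.86 ztop 37.6 ranges x -37.8 36.3 y -12.9 20.3
the job is handed in; nothing more can be done
None
```

The inspection station is set up and the job is handed in, at about 50 s of the 210 s allowed.

- **Masts:** I pulled both up by their head blocks. Both lock buttons showed in the pictures. Each mast held against a 35–38 N downward push. The head tops read about 285 mm, as expected for a locked mast.
- **Blanks:** All three blanks on the bench are in their own nests, foot towards the end pin, pushed against the end pin and then both side pins. The wrist camera put each foot within about 0.5 mm of home, with no visible twist.
- **Trigger:** I pressed the button last. It stopped after about 6 mm with 17–28 N on it, which is well over the 5 N needed.

**Checks that disagreed:**
- **Mast and trigger heights:** The heads stood about 5 mm (light) and 18 mm (camera) higher than stated for fully down, so those masts were already partly drawn out. The trigger top read about 62 mm against the stated 58 mm.
- **Last look at the blanks:** The final scene-camera check put all three blanks 3.5 mm to one side. That camera was earlier about 2–6 mm out against the wrist camera, and the offset is the same for all three. I took it as a camera offset. In one nest the outline was also stretched, probably by side-pin readings. I did not re-check with the wrist camera after pressing the trigger.
- **Tool tilt:** The last arm joint reached its limit while picking the first blank, which left the tool tilted by about 1° from then on. It had no visible effect on the placements.

The mug, bottle, tape, screwdriver and caliper looked undisturbed in the last picture; I did not measure them.

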